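Clamp a dropper seatpost and draw it out to full height

ROBOT

A 6-joint arm with a two-finger parallel gripper is mounted at the origin on the work surface. World frame = base frame: x ahead of the robot, y to its left, z up, the work surface at z = 0. Lengths are in m, angles in degrees, forces in N, time in s.
With the tool pointing down it reaches from about 0.35 to 0.875 m from the base axis. Payload 4.2 kg.
Tool frame: the origin (TCP) lies midway between the tips of the shut fingers; the grasp point (between the pads) lies 19 mm behind it; z points along the fingers, y is the direction in which the jaws open and shut (so a half turn about z gives the same grasp; the last joint's range is limited). The gripper opens to 87 mm and grips with 3 to 60 N. Pads are 19 mm wide; open, the fingers measure 117 mm over their backs; the gripper's body (75 mm by 190 mm) begins 51 mm behind the grasp point.
Start: joints at [-61.559, 22.042, 0.453, 0, -68.411, -14.817], TCP at [0.147, -0.607, 0.184] pointing down, gripper open.
Joint ranges: [-179.83, 179.83], [-69.29, 118.12], [-61.27, 80.66], [-181.25, 117.63], [-171.15, -9.14], [-177.46, 177.46]. Speed limits (degrees/s): [159.86, 159.86, 180, 180, 180, 180].

INTERFACE

Orientations are given as a 3x3 rotation matrix whose columns are the frame's x, y, z axes.
In Python, from station import sense, capture, get_calibration, finish_job, spot_in, spot_point gives the robot as it stands.
- The arm moves only by the shell command python3 -m inch 'ROWS'. ROWS is JSON, a list of rows, each an object with "fingers": the finger opening in cm, from 0 to 8.7; "delta_pos": the shift along the tool's x, y, z in cm, a list of three; "spin": the turn about the tool's z in degrees. In form: [{"fingers": fingers, "delta_pos": [dx, dy, dz], "spin": spin}, ...]. A call has 1 to 20 rows; each row is the pose to reach, as a shift and turn from the pose commanded when the call began, along the tool's axes at that moment; what a row does not reach only later rows make up. A row lasts 1/10 s, in which the tool goes at most 50 mm and 8.59 degrees, less where a joint would pass 70% of its speed; a pose out of reach is approached as far as the arm can. A call with a gripper value outside its range is refused whole. The fingers move at their own pace and stop on an object; the grip force is fixed at half the most. Time passes only in rows, so rows that repeat a pose let the fingers close. It gives the time, the measured TCP pose, the force and the opening at its end, in the units of the state.
- sense(): the state, without advancing time (a new reading comes with each control period).
- capture(name): name is "side" or "top"; returns the picture (384x512x3 uint8, red, green, blue); there is no depth.
- get_calibration(name): a dict with "K" (3x3 intrinsics, pixels), "T" (4x4, takes a point from camera to world coordinates). Camera axes: x right, y up, looking along -z (the intrinsics and any distortion apply to the point x, -y, -z); pixel columns grow to the right and rows downward; lengths in m; the calibration is good to about 2 mm. A picture is of the moment at which its call begins. get_calibration takes no time and is no camera call.
- finish_job(): hands the job in, once; it reports no verdict.
Trained networks look in the newest picture that a camera, given by its name, has taken for a name from the list of things; names that differ only in an ending like _2 or _b are one class to them, and where a whole thing is asked for, a point or a joint stands for the part that bears it (a point fixed in the world has none). Each returns a list of dicts, best first, with "conf" (0 to 1); they miss things now and then, are a little off and sometimes report something else, mostly with a low value. They report only what shows in the picture. A call takes as long as a camera call.
- spot_in(camera, target): "extent" ([left, top, right, bottom] as shares, 0 to 1, of the picture: columns of its width, rows of its height, round what is visible of it).
- spot_point(camera, target): "location" ([column, row] as shares, 0 to 1, of the picture: columns of its width, rows of its height: a listed point, or the origin of a listed thing).
The state is a dict: "time_s": time; "joints": joint angles; "joint_velocities": joint speeds; "effort": joint torques, N m; "tcp_pos": TCP position; "ee_rot": TCP orientation; "wrist_force": force on the tool from outside, world axes, zero at the start; "moment": the same for the moment, N m; "gripper_width": opening from 0.0 (shut) to 1.0 (fully open).
Only numpy, scipy, OpenCV 4.12 (cv2) and the standard library are available. Lean on these libraries where they do the work, as an engineer would, in place of code of your own. Each camera call takes 0.05 s, during which the arm holds its last target.

TASK

The telescoping seatpost lies ready in the tube vise: wind the vise's handwheel clockwise with its crank handle until it comes up solid and the jaw grips the tube. Then squeeze the release button on the side of the post's head, draw the head straight out past the middle stop to the second stop at full extension, and finish while still holding it there with the button squeezed in. Do not drag the post through the vise, and leave the other things on the bench where they are.

Things in the scene. Friction and masses are not known exactly. Their poses are not given: they have to be found in the camera images.
- vise: Grey tube vise bolted down, foot 150 x 116 mm, bridge top 117 mm high. Origin on the bench under its vertical screw. x: level along the clamped post towards its head (the pull direction); y level across; z up. V rests 60 mm either side of the screw carry the tube; two pillars (43 mm to either side of the tube) and a bridge carry the screw with the handwheel on top.
- handwheel (a joint): Handwheel turn, rad, growing CLOCKWISE from above: 0 open, 9.42 stop (hub collar meets bridge: solid, tight). Starts at 0 to 3: 1 to 1.5 turns to go. Jaw meets the tube at 4.7, grips with about 60 N at the stop. Turns with 0.15 N m, stays where left. Handle's angle about the hub in the vise frame = minus this value: towards the post's head at 0, straight away from it (vise -x) at the stop.
- wheel_hub (a point): Centre of the dark steel handwheel (105 mm across, rim 13 mm thick, three spokes), 135 mm above the bench at 0; sinks 5 mm a turn, to 127.5 mm at the stop.
- crank_grip (a point): Middle of the upright black crank handle, 18 mm in diameter, standing on the rim 46 mm from the hub axis. This point is 34 mm above the wheel's centre; the handle goes 22 mm further up; the rim's top is 27 mm below it. The handle revolves freely on its pin, so it can be led round without turning the hand.
- jaw: Rubber-faced pressure jaw under the screw, 40 x 44 mm; comes down on the seatpost's tube.
- seatpost: Telescoping (dropper) seatpost laid in the vise, held only once the vise is tight: dark lower tube, 30 mm in diameter, from 75 mm behind to 105 mm ahead of this origin, which lies on its axis, 55 mm above the bench, within 8 mm of the screw line. x axis along the post to the head.
- stanchion (a joint): How far the bright inner tube with the head is drawn out, m. 0 = fully in. A spring pin locks it at 0, at the middle stop 0.050 and at the second stop 0.100 (full extension, end of travel) unless the button is in. With the button in it slides with 4 to 8 N; a light spring pulls it back.
- head_grip (a point): Middle of the post's head: aluminium block 42 mm along the post, 34 wide, 34 high, 55 mm above the bench. Axes: x outward along the post, y level towards the button, z up. Squeeze across y: one finger on the button, one on the face opposite; 41 mm, 36 with the button in. 138 mm ahead of the seatpost's origin when in, 238 when out; the head ends 52 mm beyond this point.
- button (a joint): Travel of the release button, m: 0 = out, 0.005 = fully in; 4 N starts it, 8 N holds it in; above 0.0035 the lock is free.
- button_face (a point): Centre of the face of the release button, a black round cap 20 mm in diameter standing 7 mm proud of the head's side.
- plain_post: Plain rigid seatpost lying on the bench, 27 mm thick, 265 mm long. Bystander.
- pedal: Flat bicycle pedal, 94 x 80 x 22 mm, with a 36 mm axle stub. Bystander.
- front_hub: Wheel hub standing on end, 58 mm in diameter, 91 mm high. Bystander.
- grease_tin: Closed tin, 72 mm in diameter, 45 mm high. Bystander.
- chainring: Flat toothed chainring, 130 mm across, 5 mm thick. Bystander.
- cone_wrench: Open-ended wrench lying flat, 160 mm long. Bystander.
- lube_bottle: Closed white bottle, 48 mm in diameter, 120 mm high. Bystander.

How it is judged:
By the outcome, as a careful person would: the job done as asked, in the order asked, and still so for the second after the job is handed in, while the arm keeps its last pose, push and grip.
It also fails if it takes over 69 s, if anything falls off the work surface, if the arm or the gripper's body presses on something with over 40 N, if the wrist force passes 120 N, or if a joint passes its speed limit or range.

## Working session

There is one attempt and no reset: what is moved stays moved. The work goes in short steps, Python scripts to look and compute and a shell command to move; the robot and the scene stay as the last step left them, time stands still between calls to the robot, and variables do not carry over. Pictures are saved under pics/ and viewed, and the job is handed in when it is done.

```bash
mkdir -p pics; ls
python3 - <<'E'
from station import *
import cv2
s=sense();print(s)
for n in("side","top"):
    im=capture(n);cv2.imwrite(f"pics/{n}0.png",im[:,:,::-1])
    c=get_calibration(n);print(n,c)
    for t in("wheel_hub","crank_grip","head_grip","button_face","vise","seatpost"):
        print(t,[(round(d["location"][0]*512,1),round(d["location"][1]*384,1),round(d["conf"],2)) for d in spot_point(n,t)[:2]])
E
```

```text
pics
{'time_s': 0.0, 'joints': array([-6.15598925e+01,  2.20911667e+01,  3.80559580e-01, -2.99096319e-02,
       -6.84113341e+01, -1.48159208e+01]), 'joint_velocities': array([ 0.10652937,  0.01697222, -0.05386146,  0.05480119,  0.05772301,
        0.09488432]), 'effort': array([ 6.08314658e-04, -3.90668249e+01,  1.87400848e+01,  4.21975538e+00,
        1.08674134e-02, -2.04790767e-04]), 'tcp_pos': array([ 0.14707322, -0.60674529,  0.18295837]), 'ee_rot': array([[-9.71906976e-01, -2.35364580e-01, -5.86726469e-04],
       [-2.35365299e-01,  9.71904705e-01,  2.10255184e-03],
       [ 7.53759861e-05,  2.18157985e-03, -9.99997618e-01]]), 'wrist_force': array([-0.20011256, -0.01209749,  0.17590966]), 'moment': array([ 0.00479199,  0.00762802, -0.03975698]), 'gripper_width': 0.997641548152996}
side {'K': array([[399.77155609,   0.        , 252.30256303],
       [  0.        , 399.77155609, 192.73745218],
       [  0.        ,   0.        ,   1.        ]]), 'T': array([[ 0.93631536,  0.28371689, -0.20692575,  0.37915586],
       [-0.35079385,  0.72878607, -0.58805999, -0.43930405],
       [
[... 310 characters left out ...]
t [(254.3, 194.9, 0.95), (324.8, 237.2, 0.51)]
top {'K': array([[347.79527566,   0.        , 253.19962013],
       [  0.        , 347.79527566, 191.34384257],
       [  0.        ,   0.        ,   1.        ]]), 'T': array([[-0.08975003,  0.9707481 , -0.22269497,  0.38297693],
       [-0.99596378, -0.08724449,  0.02108422,  0.11204221],
       [ 0.00103856,  0.22368844,  0.97466015,  0.96957995],
       [ 0.        ,  0.        ,  0.        ,  1.        ]])}
wheel_hub [(222.3, 187.2, 0.92)]
crank_grip [(209.3, 195.6, 0.45)]
head_grip [(276.2, 187.8, 0.62), (224.8, 190.7, 0.43)]
button_face [(192.0, 158.5, 0.64), (227.2, 199.8, 0.3)]
vise [(227.6, 200.6, 0.56)]
seatpost [(221.3, 192.5, 0.78)]
```

```bash
cat > h.py <<'E'
import numpy as np
from station import *
def cam(n):
    c=get_calibration(n);return c["K"],c["T"]
def ray(n,uv):
    K,T=cam(n);p=np.linalg.inv(K)@np.array([uv[0],uv[1],1.]);d=T[:3,:3]@np.array([p[0],-p[1],-p[2]])
    return T[:3,3],d/np.linalg.norm(d)
def atz(n,uv,z):
    o,d=ray(n,uv);return o+d*(z-o[2])/d[2]
def tri(a,b):
    A=np.zeros((3,3));B=np.zeros(3)
    rs=[ray(*a),ray(*b)]
    for o,d in rs:
        M=np.eye(3)-np.outer(d,d);A+=M;B+=M@o
    x=np.linalg.solve(A,B);return x,[np.linalg.norm(np.cross(x-o,d)) for o,d in rs]
def proj(n,P):
    K,T=cam(n);q=T[:3,:3].T@(np.array(P)-T[:3,3]);q=K@np.array([q[0],-q[1],-q[2]]);return q[:2]/q[2]
E
python3 - <<'E'
from h import *
np.set_printoptions(precision=4,suppress=True)
print("hub",tri(("side",(248,177.3)),("top",(222.3,187.2))))
print("crank",tri(("side",(231.8,163.6)),("top",(209.3,195.6))))
print("head",tri(("side",(271.5,241.5)),("top",(276.2,187.8))))
print("post",atz("side",(254.3,194.9),.055),atz("top",(221.3,192.5),.055))
import cv2
for n in("side","top"):
    im=cv2.imread(f"pics/{n}0.png");cv2.imwrite(f"pics/{n}0c.png",cv2.resize(im[90:310,110:400],None,fx=2.7,fy=2.7,interpolation=cv2.INTER_CUBIC))
E
```

```text
hub (array([0.5871, 0.1692, 0.1334]), [np.float64(0.0040977049438263346), np.float64(0.004097704943826479)])
crank (array([0.5593, 0.199 , 0.165 ]), [np.float64(0.006354411920784721), np.float64(0.006354411920784852)])
head (array([0.5943, 0.0286, 0.0439]), [np.float64(0.0043755244165249625), np.float64(0.004375524416524688)])
post [0.5988 0.1696 0.055 ] [0.5965 0.1782 0.055 ]
```

View pics/side0.png

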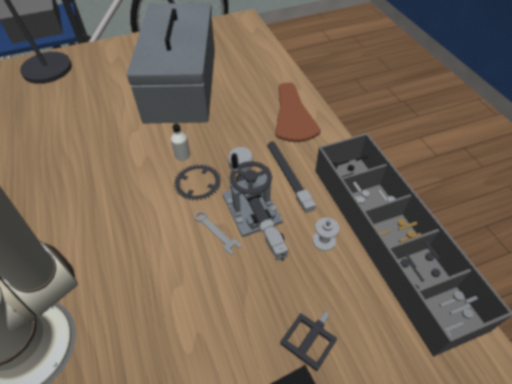

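View pics/top0.png

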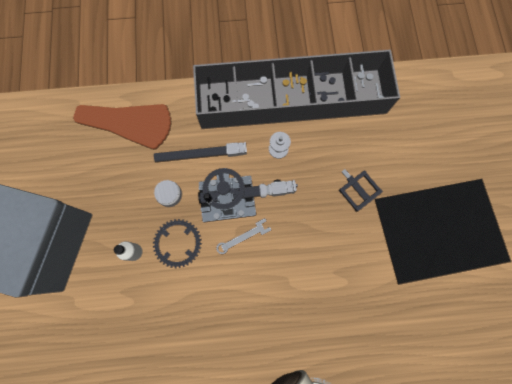

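View pics/side0c.png

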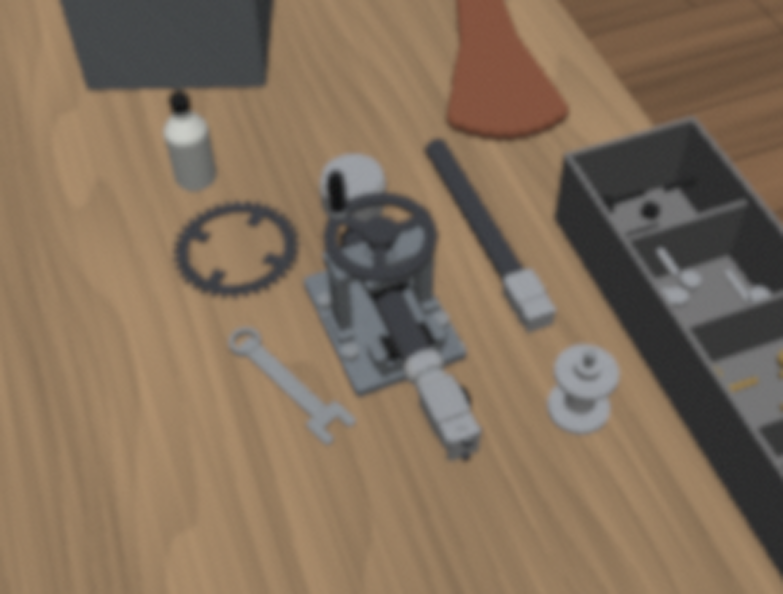

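View pics/top0c.png

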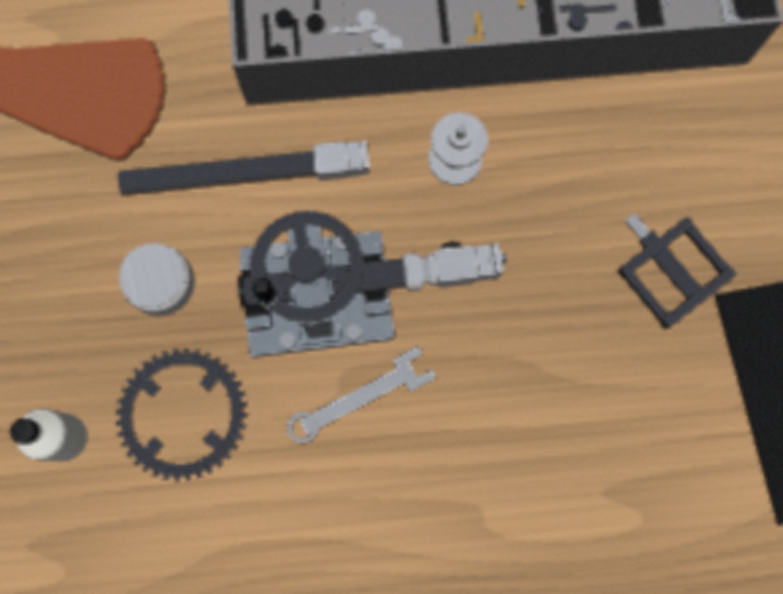

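Run:
```python
import cv2
im=cv2.imread("pics/top0.png");cv2.imwrite("pics/top0d.png",cv2.resize(im[155:235,185:305],None,fx=6.5,fy=6.5,interpolation=cv2.INTER_CUBIC))
im=cv2.imread("pics/side0.png");cv2.imwrite("pics/side0d.png",cv2.resize(im[140:265,205:305],None,fx=4.8,fy=4.8,interpolation=cv2.INTER_CUBIC))
```

```text
(no output)
```

View pics/top0d.png

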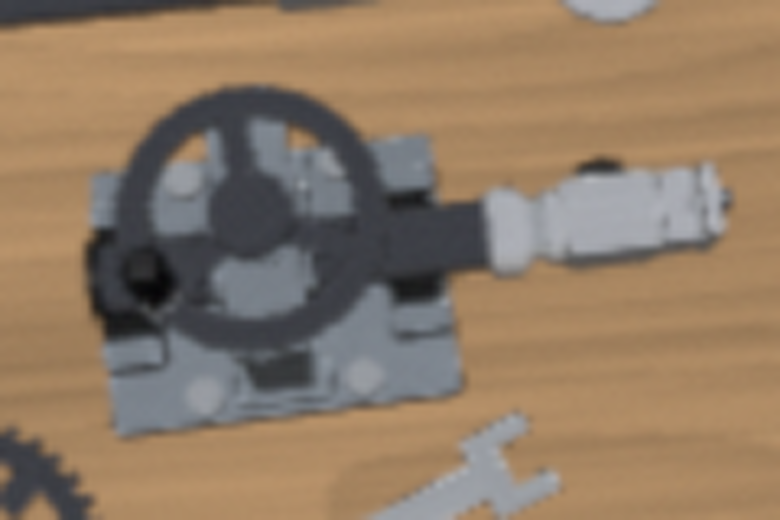

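View pics/side0d.png

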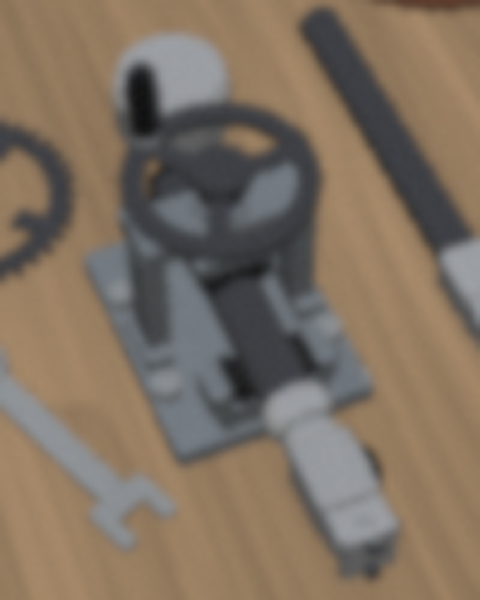

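```bash
cat > fit.py <<'E'
from h import *
from scipy.optimize import least_squares
np.set_printoptions(precision=4,suppress=True)
def W(p,v):
    c,s=np.cos(p[2]),np.sin(p[2]);return np.array([p[0]+c*v[0]-s*v[1],p[1]+s*v[0]+c*v[1],v[2]])
def wheel(p,r,z): 
    q=p[3]; return W(p,[r*np.cos(-q),r*np.sin(-q),.135-.005*q/(2*np.pi)+z])
obs=[]
def o(n,f,u,v,w,name): obs.append((n,f,(u,v),w,name))
hub=lambda p:wheel(p,0,0)
o("top",hub,223.5,188.5,2,"hub");o("side",hub,251,177.7,2,"hub")
foot=lambda sx,sy:(lambda p:W(p,[.075*sx,.058*sy,p[5]]))
o("top",foot(-1,-1),203.5,222.2,1,"f");o("top",foot(1,-1),256.1,215,1,"f");o("top",foot(1,1),251.5,175.8,1,"f");o("top",foot(-1,1),199.3,181.9,1,"f")
o("side",foot(1,-1),243.5,236.5,1,"f");o("side",foot(1,1),282.5,221.3,1,"f");o("side",foot(-1,-1),223.3,193.8,1,"f")
o("top",lambda p:wheel(p,.046,.056),207.1,196.2,1,"htip")
o("side",lambda p:wheel(p,.046,.034),234.7,160.5,1,"hmid")
ht=lambda p:W(p,[.138+p[4],0,.072])
o("top",ht,278.6,188.3,1,"head");o("side",ht,274.6,237.9,1,"head")
# per-camera pixel bias for calibration error
def res(p):
    r=[]
    for n,f,uv,w,_ in obs:
        b=p[6:8] if n=="top" else p[8:10]
        r+=list(w*(proj(n,f(p))+b-np.array(uv)))
    return np.array(r+[(p[4])/.004,(p[5]-.012)/.005,*(p[6:10]/.8)])
s=least_squares(res,[.587,.17,-1.54,2.6,0,.012,0,0,0,0]);p=s.x
if __name__=="__main__":
    print(p, np.degrees(p[2]))
    for ob in obs: print(ob[0],ob[4],proj(ob[0],ob[1](p))-np.array(ob[2]))
    print("hub",hub(p),"grip",wheel(p,.046,.034),"head",W(p,[.138+p[4],0,.055]))
E
python3 fit.py
```

```text
[ 0.5888  0.1652 -1.5395  2.5186  0.0043  0.011  -0.1505  0.3733  0.45
  0.0703] -88.20594511114808
top hub [ 0.4706 -0.3936]
side hub [-0.2753 -0.007 ]
top f [-0.7519 -0.4697]
top f [0.3509 0.2625]
top f [-0.0398 -0.4266]
top f [-0.167  -0.3966]
side f [-1.8157 -0.2373]
side f [0.4987 0.2756]
side f [-1.3798  0.015 ]
top htip [-0.0975 -0.5753]
side hmid [-0.3141  0.5852]
top head [ 0.5628 -1.1361]
side head [-0.6409 -1.3529]
hub [0.5888 0.1652 0.133 ] grip [0.5608 0.2017 0.167 ] head [0.5932 0.0229 0.055 ]
```

```bash
python3 -m inch '[{"fingers":6,"delta_pos":[0,0,-4],"spin":0},{"fingers":6,"delta_pos":[0,0,-7.7],"spin":0},{"fingers":6,"delta_pos":[-59.25,68.9,-7.7],"spin":-78.2},{"fingers":6,"delta_pos":[-59.25,68.9,-7.7],"spin":-78.2},{"fingers":6,"delta_pos":[-59.25,68.9,-7.7],"spin":-78.2},{"fingers":6,"delta_pos":[-59.25,68.9,-7.7],"spin":-78.2},{"fingers":6,"delta_pos":[-59.25,68.9,-7.7],"spin":-78.2},{"fingers":6,"delta_pos":[-59.25,68.9,-7.7],"spin":-78.2},{"fingers":6,"delta_pos":[-59.25,68.9,-7.7],"spin":-78.2},{"fingers":6,"delta_pos":[-59.25,68.9,-7.7],"spin":-78.2},{"fingers":6,"delta_pos":[-59.25,68.9,-7.7],"spin":-78.2},{"fingers":6,"delta_pos":[-59.25,68.9,-7.7],"spin":-78.2},{"fingers":6,"delta_pos":[-59.25,68.9,-7.7],"spin":-78.2},{"fingers":6,"delta_pos":[-59.25,68.9,-7.7],"spin":-78.2},{"fingers":6,"delta_pos":[-59.25,68.9,-7.7],"spin":-78.2},{"fingers":6,"delta_pos":[-59.25,68.9,-7.7],"spin":-78.2},{"fingers":6,"delta_pos":[-59.25,68.9,-7.7],"spin":-78.2},{"fingers":6,"delta_pos":[-59.25,68.9,-7.7],"spin":-78.2},{"fingers":6,"delta_pos":[-59.25,68.9,-7.7],"spin":-78.2},{"fingers":6,"delta_pos":[-59.25,68.9,-7.7],"spin":-78.2}]'; python3 -c "
from h import *
s=sense();print(s['joints'],s['tcp_pos'],s['ee_rot'])"
```

```text
time_s: 2.7
tcp_pos: [0.5574, 0.196, 0.2613]
ee_rot: [[0.032, -0.999, 0.001], [-0.999, -0.032, 0.0], [-0.0, -0.001, -1.0]]
wrist_force: [0.4, -1.1, 0.2]
gripper_width: 0.69
[ 3.50746273e+01  1.62458031e+01  2.99416061e+00  9.78027115e-03
 -7.67178587e+01 -3.32227666e+01] [0.55736444 0.19602562 0.26131985] [[ 3.23546328e-02 -9.99476311e-01  5.31108670e-04]
 [-9.99476440e-01 -3.23545467e-02  1.69923315e-04]
 [-1.52650548e-04 -5.36328409e-04 -9.99999845e-01]]
```

Run:
```python
from h import *
import cv2
im=capture("side");cv2.imwrite("pics/s1.png",cv2.resize(im[60:260,150:350],None,fx=3,fy=3)[:,:,::-1])
im=capture("top");cv2.imwrite("pics/t1.png",cv2.resize(im[110:260,150:350],None,fx=4,fy=4)[:,:,::-1])
print(sense()["tcp_pos"],sense()["wrist_force"])
```

```text
[0.55849625 0.19873114 0.25871019] [-0.78686148  0.31050418 -0.19674046]
```

View pics/s1.png

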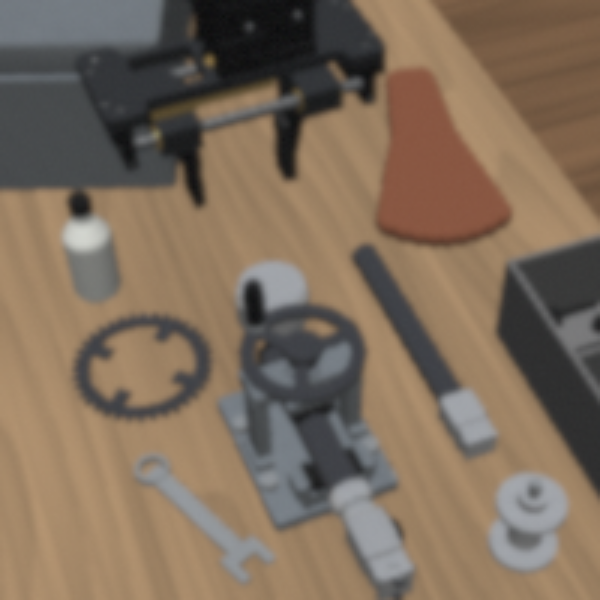

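View pics/t1.png

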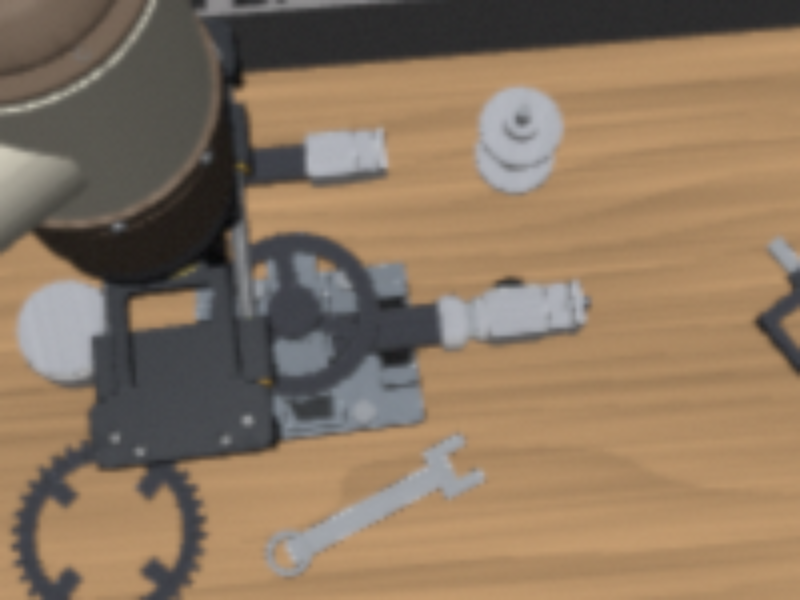

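```bash
python3 -m inch '[{"fingers":6,"delta_pos":[0,0,2],"spin":0},{"fingers":6,"delta_pos":[0,0,4],"spin":0},{"fingers":6,"delta_pos":[0,0,5],"spin":0},{"fingers":6,"delta_pos":[0,0,6],"spin":0},{"fingers":6,"delta_pos":[0,0,6],"spin":0},{"fingers":6,"delta_pos":[0,0,6],"spin":0}]'
python3 - <<'E'
from h import *
import cv2
im=capture("side");cv2.imwrite("pics/s2.png",cv2.resize(im[100:260,190:310],None,fx=4,fy=3.75)[:,:,::-1])
E
```

```text
time_s: 3.4
tcp_pos: [0.5572, 0.1939, 0.2018]
ee_rot: [[0.032, -0.999, 0.001], [-0.999, -0.032, 0.0], [-0.0, -0.001, -1.0]]
wrist_force: [-0.3, -0.5, 0.7]
gripper_width: 0.691
```

View pics/s2.png

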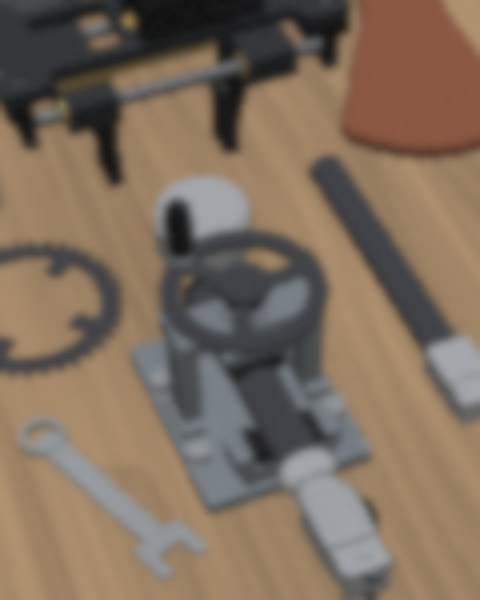

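Run:
```python
from h import *
for i in range(4):
    s=sense();print(s["time_s"],s["tcp_pos"],s["joints"]); 
    im=capture("side")
print(proj("side",s["tcp_pos"]))
```

```text
3.45 [0.55738496 0.1940773  0.20211532] [ 3.49232353e+01  1.79036093e+01 -3.09406847e+00  2.90316567e-02
 -6.88965168e+01 -3.31074018e+01]
3.5 [0.55738288 0.19416498 0.20216721] [ 3.49258746e+01  1.78996243e+01 -3.08911087e+00  2.06770308e-02
 -6.88949468e+01 -3.31102887e+01]
3.55 [0.5573087  0.19418212 0.20210309] [ 3.49280598e+01  1.78990292e+01 -3.09693835e+00  1.44727429e-02
 -6.88920737e+01 -3.31110416e+01]
3.6 [0.55724309 0.19419476 0.20196754] [ 3.49312760e+01  1.79057628e+01 -3.10585534e+00  1.16159905e-02
 -6.88888074e+01 -3.31093693e+01]
[233.23546479 153.44725331]
```

Run:
```python
from h import *
import cv2
print(proj("side",[.5577,.1965,.261]),proj("side",[.5577,.1965,.281]))
im=capture("side")[100:260,190:310]
im=cv2.resize(im,None,fx=5,fy=3.75*1.0)[:,:,::-1].copy()
s=sense();R=s["ee_rot"];t=s["tcp_pos"];print(s["gripper_width"])
for k in(-1,0,1):
  for b in (0,-.019):
    u=proj("side",t+R@np.array([0,k*.030,b]));cv2.circle(im,(int((u[0]-190)*5),int((u[1]-100)*3.75)),3,(0,0,255) if b==0 else (0,255,0),-1)
cv2.imwrite("pics/s3.png",im)
```

```text
[231.68454234 134.17573275] [231.17021654 127.44383281]
0.6933908653441125
```

View pics/s3.png

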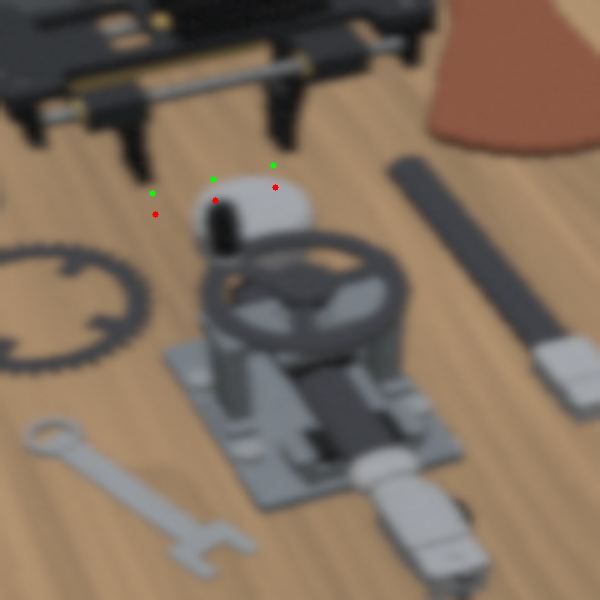

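Run:
```python
from h import *
import cv2
im=capture("side")[100:180,185:285]
cv2.imwrite("pics/s4.png",cv2.resize(im,None,fx=7,fy=7,interpolation=cv2.INTER_NEAREST)[:,:,::-1])
im=capture("top")
cv2.imwrite("pics/t4.png",cv2.resize(im[110:250,110:290],None,fx=4,fy=4)[:,:,::-1])
print(proj("side",[0,0,0]),proj("top",sense()["tcp_pos"]))
```

```text
[ 23.49271386 346.85066227] [209.75979451 195.83922949]
```

View pics/s4.png

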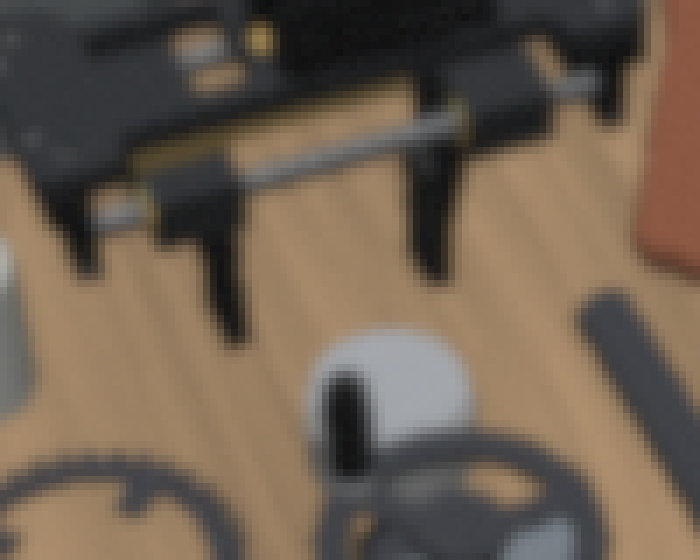

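View pics/t4.png

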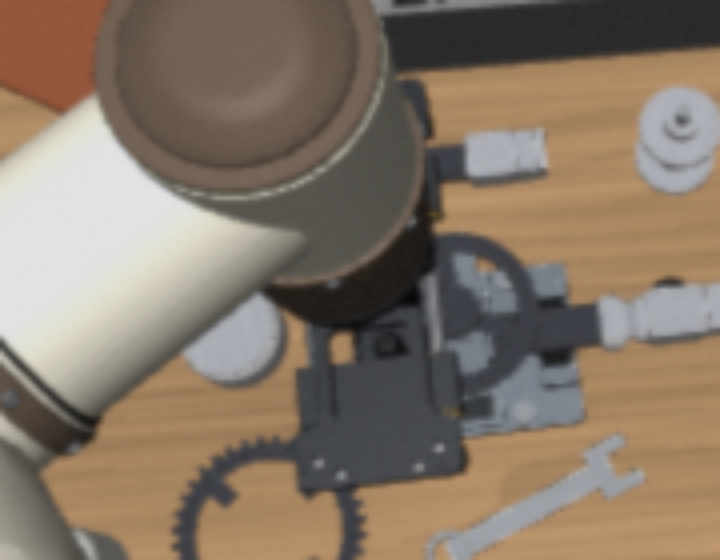

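```bash
python3 -m inch '[{"fingers":0,"delta_pos":[0,0,-2],"spin":0},{"fingers":0,"delta_pos":[0,0,-2],"spin":0},{"fingers":0,"delta_pos":[0,0,-2],"spin":0},{"fingers":0,"delta_pos":[0,0,-2],"spin":0},{"fingers":0,"delta_pos":[0,0,-2],"spin":0},{"fingers":0,"delta_pos":[0,0,-2],"spin":0},{"fingers":0,"delta_pos":[0,0,-2],"spin":0}]'
python3 - <<'E'
from h import *
import cv2
im=capture("side");s=sense();t=s["tcp_pos"];R=s["ee_rot"]
im=cv2.resize(im[90:170,185:285],None,fx=7,fy=7,interpolation=cv2.INTER_CUBIC)[:,:,::-1].copy()
for b in(0,-.019,-.07):
    u=proj("side",t+R@np.array([0,0,b]));print(u);cv2.circle(im,(int((u[0]-185)*7),int((u[1]-90)*7)),3,(0,0,255),-1)
cv2.imwrite("pics/s5.png",im)
E
```

```text
time_s: 4.5
tcp_pos: [0.5567, 0.194, 0.2207]
ee_rot: [[0.032, -0.999, -0.001], [-0.999, -0.032, -0.0], [0.0, 0.001, -1.0]]
wrist_force: [0.6, 0.1, -0.5]
gripper_width: 0.138
[232.62326955 147.84775449]
[232.16868354 141.88972861]
[230.87145738 124.88765017]
```

View pics/s5.png

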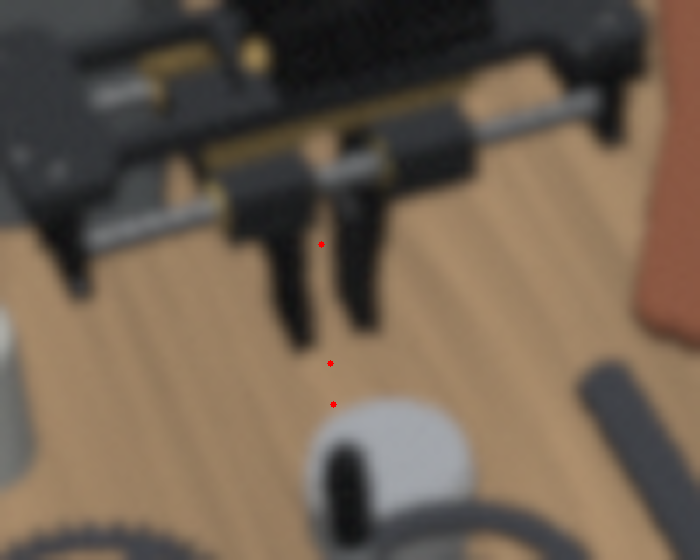

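```bash
python3 -m inch '[{"fingers":6,"delta_pos":[-0.4,-0.2,0],"spin":0},{"fingers":6,"delta_pos":[-0.8,-0.4,0],"spin":0},{"fingers":6,"delta_pos":[-0.8,-0.4,0],"spin":0},{"fingers":6,"delta_pos":[-0.8,-0.4,0],"spin":0},{"fingers":6,"delta_pos":[-0.8,-0.4,0],"spin":0},{"fingers":6,"delta_pos":[-0.8,-0.4,2],"spin":0},{"fingers":6,"delta_pos":[-0.8,-0.4,4],"spin":0},{"fingers":6,"delta_pos":[-0.8,-0.4,5.5],"spin":0},{"fingers":6,"delta_pos":[-0.8,-0.4,6.4],"spin":0},{"fingers":6,"delta_pos":[-0.8,-0.4,7],"spin":0},{"fingers":6,"delta_pos":[-0.8,-0.4,7],"spin":0},{"fingers":6,"delta_pos":[-0.8,-0.4,7],"spin":0}]'
cat > look.py <<'E'
from h import *
import cv2,sys
n,out,a,b,c,d,f=sys.argv[1],sys.argv[2],*map(int,sys.argv[3:8])
im=capture(n);s=sense();t=s["tcp_pos"];R=s["ee_rot"]
im=cv2.resize(im[b:d,a:c],None,fx=f,fy=f,interpolation=cv2.INTER_CUBIC)[:,:,::-1].copy()
for q in(0,-.019):
    u=proj(n,t+R@np.array([0,0,q]));cv2.circle(im,(int((u[0]-a)*f),int((u[1]-b)*f)),2,(0,0,255),-1)
cv2.imwrite("pics/"+out,im);print(s["time_s"],t,s["wrist_force"],s["gripper_width"])
E
python3 look.py side s6.png 195 110 295 210 6
```

```text
time_s: 5.75
tcp_pos: [0.561, 0.2023, 0.1518]
ee_rot: [[0.032, -0.999, 0.001], [-0.999, -0.032, 0.0], [-0.0, -0.001, -1.0]]
wrist_force: [-0.5, -0.6, 0.6]
gripper_width: 0.688
5.8 [0.56109538 0.20239364 0.15195923] [-0.72305988  0.2108878  -0.0757142 ] 0.688875720800565
```

View pics/s6.png

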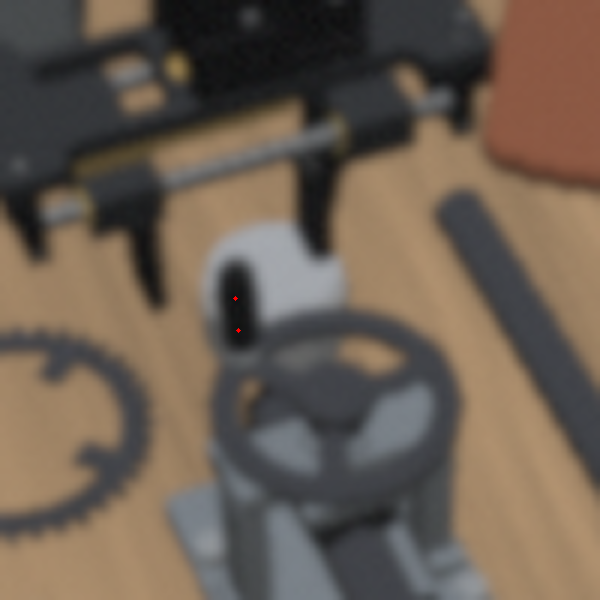

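```bash
python3 -m inch '[{"fingers":0,"delta_pos":[0,0,0],"spin":0},{"fingers":0,"delta_pos":[0,0,0],"spin":0},{"fingers":0,"delta_pos":[0,0,0],"spin":0},{"fingers":0,"delta_pos":[0,0,0],"spin":0},{"fingers":0,"delta_pos":[0,0,0],"spin":0},{"fingers":0,"delta_pos":[0,0,0],"spin":0},{"fingers":0,"delta_pos":[0,0,0],"spin":0}]'; python3 look.py side s7.png 195 110 295 210 6
```

```text
time_s: 6.5
tcp_pos: [0.5605, 0.2022, 0.151]
ee_rot: [[0.032, -0.999, -0.0], [-0.999, -0.032, -0.0], [0.0, 0.0, -1.0]]
wrist_force: [0.5, -0.0, 0.3]
gripper_width: 0.138
6.55 [0.56053998 0.20215275 0.15103839] [-1.11794271 -0.89370369  0.02553767] 0.08728705250935134
```

View pics/s7.png

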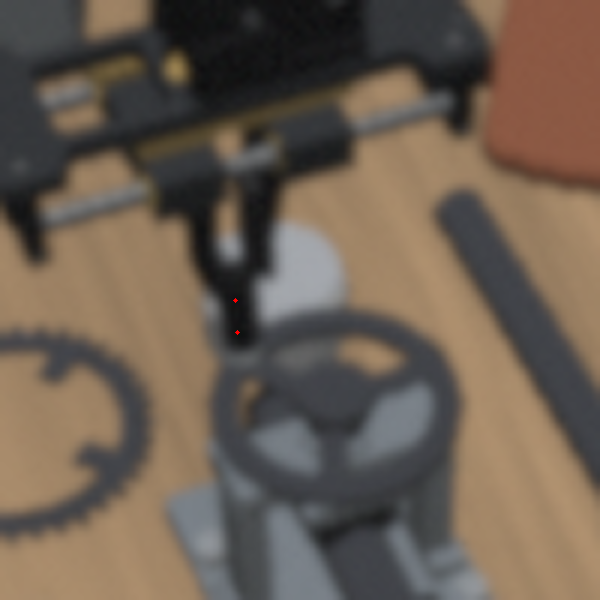

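```bash
cat > body.py <<'E'
from h import *
import cv2,sys
off=np.array(eval(sys.argv[1]));tag=sys.argv[2]
s=sense();t=s["tcp_pos"]+off;R=s["ee_rot"]
for n,(a,b,c,d,f) in {"top":(140,100,270,230,5),"side":(170,80,300,210,5)}.items():
    im=capture(n)
    im=cv2.resize(im[b:d,a:c],None,fx=f,fy=f,interpolation=cv2.INTER_CUBIC)[:,:,::-1].copy()
    P=lambda v:tuple(int(x) for x in (proj(n,t+R@np.array(v))-[a,b])*f)
    for z,col in((-.07,(0,255,255)),(-.095,(0,160,0))):
        q=[P([sx*.0375,sy*.095,z]) for sx,sy in((1,1),(1,-1),(-1,-1),(-1,1))]
        cv2.polylines(im,[np.array(q)],True,col,1)
    cv2.circle(im,P([0,0,0]),3,(0,0,255),-1);cv2.circle(im,P([0,0,-.019]),3,(0,0,255),-1)
    cv2.imwrite(f"pics/b_{n}{tag}.png",im)
print(s["time_s"],s["tcp_pos"],s["gripper_width"],s["joints"])
E
python3 body.py "[0,0,0]" 0
```

```text
6.55 [0.56053998 0.20215275 0.15103839] 0.08728705250935134 [ 3.53874891e+01  2.06405546e+01 -6.62621365e+00  8.57023958e-04
 -6.27351670e+01 -3.35632550e+01]
```

View pics/b_top0.png

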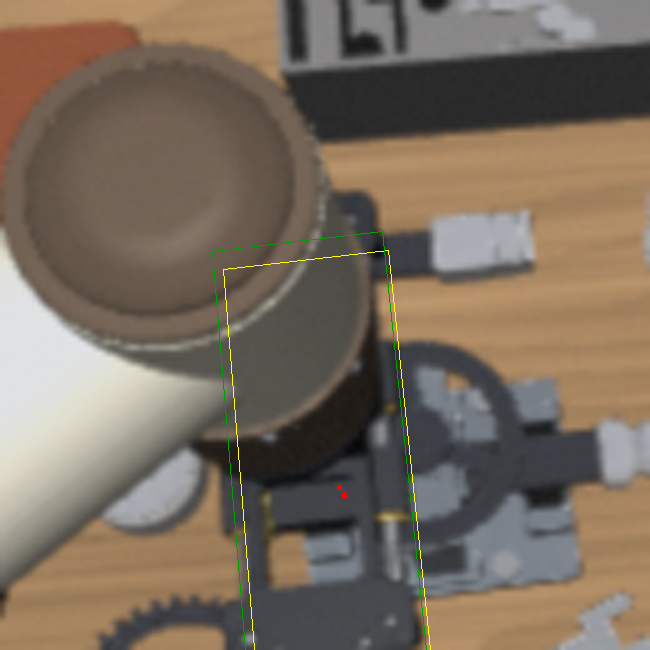

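View pics/b_side0.png

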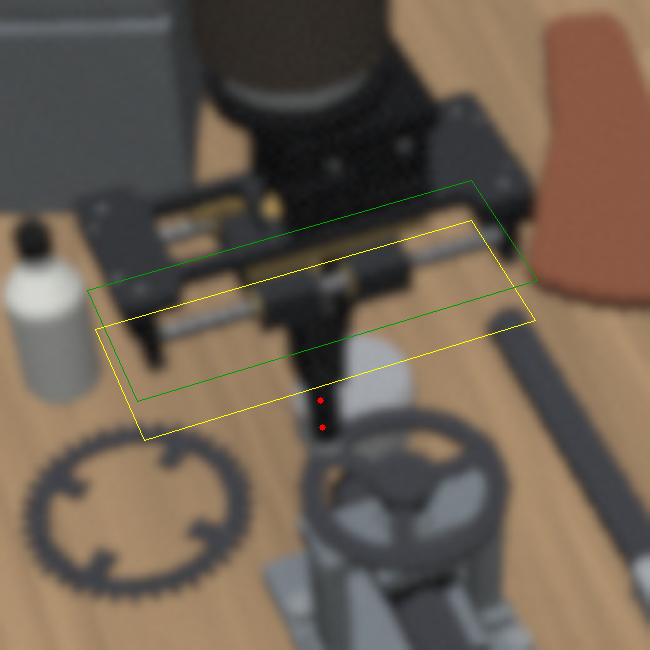

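```bash
python3 -m inch '[{"fingers":5.5,"delta_pos":[0,0,0],"spin":0},{"fingers":5.5,"delta_pos":[0,0,0],"spin":0},{"fingers":5.5,"delta_pos":[0,0,0],"spin":0},{"fingers":5.5,"delta_pos":[0,0,0],"spin":0},{"fingers":5.5,"delta_pos":[0,0,0],"spin":0},{"fingers":5.5,"delta_pos":[0,0,0],"spin":0},{"fingers":5.5,"delta_pos":[0,0,0.5],"spin":0},{"fingers":5.5,"delta_pos":[0,0,0.9],"spin":0},{"fingers":5.5,"delta_pos":[0,0,1.2],"spin":0},{"fingers":5.5,"delta_pos":[0,0,1.4],"spin":0},{"fingers":5.5,"delta_pos":[0,0,1.4],"spin":0}]'; python3 body.py "[0,0,0.037]" 1
```

```text
time_s: 7.75
tcp_pos: [0.5603, 0.202, 0.1365]
ee_rot: [[0.032, -0.999, -0.001], [-0.999, -0.032, -0.001], [0.001, 0.001, -1.0]]
wrist_force: [0.7, -0.1, -0.0]
gripper_width: 0.632
7.75 [0.56031268 0.2019897  0.13652049] 0.6324244468214639 [ 3.53860068e+01  2.13467628e+01 -7.77220312e+00 -1.70215588e-03
 -6.09379528e+01 -3.35603813e+01]
```

View pics/b_top1.png

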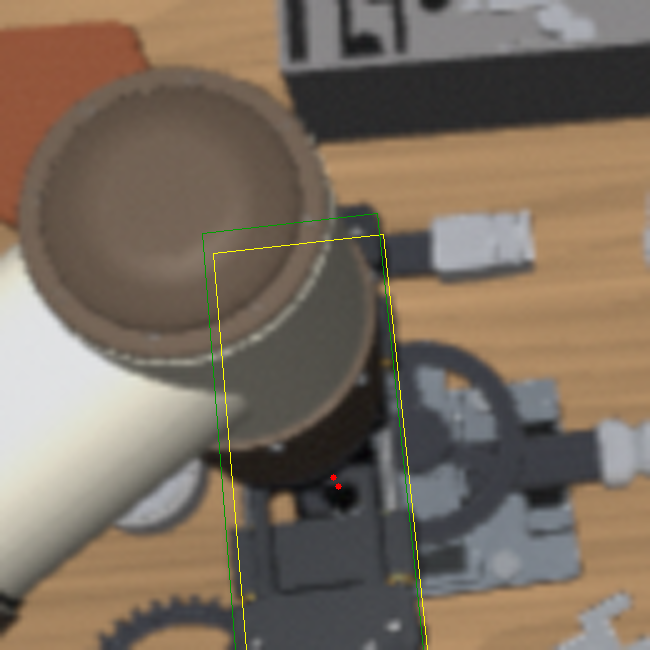

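View pics/b_side1.png

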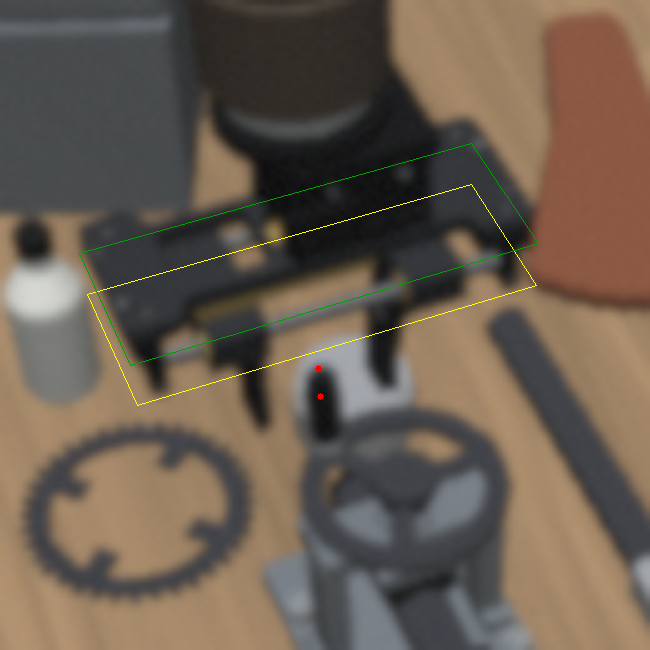

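```bash
python3 -m inch '[{"fingers":5.5,"delta_pos":[0,0,0.5],"spin":0},{"fingers":5.5,"delta_pos":[0,0,0.9],"spin":0},{"fingers":5.5,"delta_pos":[0,0,1.2],"spin":0},{"fingers":5.5,"delta_pos":[0,0,1.2],"spin":0},{"fingers":2,"delta_pos":[0,0,1.2],"spin":0},{"fingers":1,"delta_pos":[0,0,1.2],"spin":0},{"fingers":1,"delta_pos":[0,0,1.2],"spin":0},{"fingers":1,"delta_pos":[0,0,1.2],"spin":0},{"fingers":1,"delta_pos":[0,0,1.2],"spin":0},{"fingers":1,"delta_pos":[0,0,1.2],"spin":0},{"fingers":1,"delta_pos":[0,0,1.2],"spin":0}]'; python3 body.py "[0,0,0.037]" 2
```

```text
time_s: 8.95
tcp_pos: [0.5613, 0.2024, 0.1252]
ee_rot: [[0.032, -0.999, 0.002], [-0.999, -0.032, 0.001], [-0.001, -0.002, -1.0]]
wrist_force: [3.1, -0.2, -2.4]
gripper_width: 0.199
8.95 [0.56134372 0.20237937 0.12521629] 0.19920712578783994 [ 3.53755053e+01  2.19393569e+01 -8.62513135e+00  3.18716991e-02
 -5.93408613e+01 -3.35623218e+01]
```

View pics/b_side2.png

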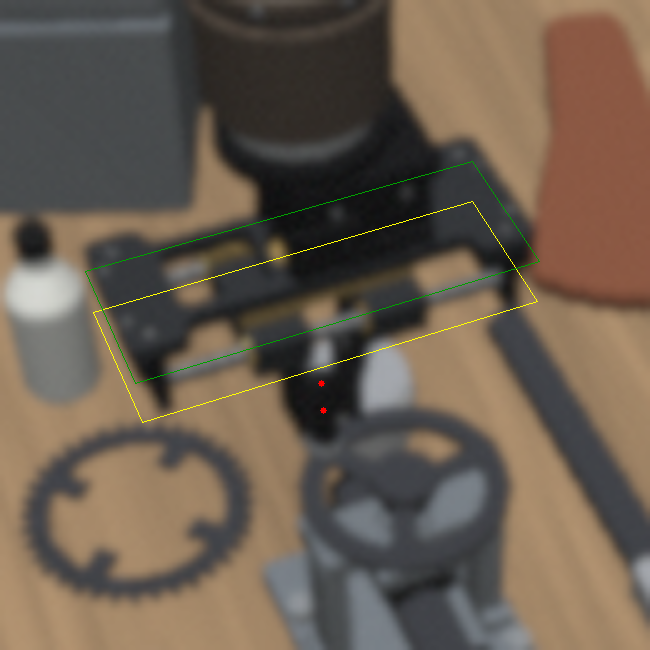

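View pics/b_top2.png

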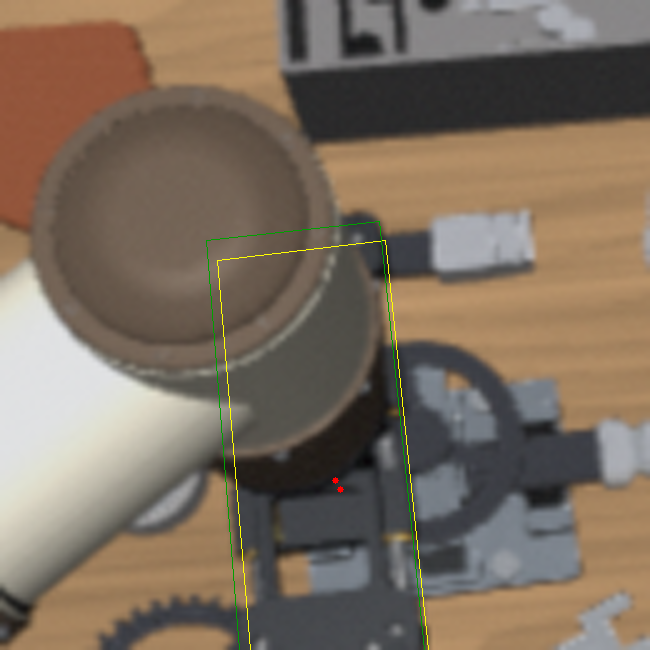

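```bash
cat > arc.py <<'E'
import numpy as np,sys
q0,q1,n=float(sys.argv[1]),float(sys.argv[2]),int(sys.argv[3])
for q in np.linspace(q0,q1,n+1)[1:]:
    print("%.2f  [%.2f,%.2f,%.2f]"%(q,4.6*(np.cos(q)-np.cos(q0)),4.6*(np.sin(q)-np.sin(q0)),.5*(q-q0)/6.283))
E
python3 arc.py 2.52 4.52 10
```

```text
2.72  [-0.46,-0.80,0.02]
2.92  [-0.75,-1.67,0.03]
3.12  [-0.86,-2.58,0.05]
3.32  [-0.79,-3.50,0.06]
3.52  [-0.53,-4.38,0.08]
3.72  [-0.11,-5.19,0.10]
3.92  [0.46,-5.91,0.11]
4.12  [1.17,-6.49,0.13]
4.32  [1.98,-6.93,0.14]
4.52  [2.86,-7.19,0.16]
```

```bash
python3 -m inch '[{"fingers":1,"delta_pos":[-0.46,-0.80,0.02],"spin":0},{"fingers":1,"delta_pos":[-0.75,-1.67,0.03],"spin":0},{"fingers":1,"delta_pos":[-0.86,-2.58,0.05],"spin":0},{"fingers":1,"delta_pos":[-0.79,-3.5,0.06],"spin":0},{"fingers":1,"delta_pos":[-0.53,-4.38,0.08],"spin":0},{"fingers":1,"delta_pos":[-0.53,-4.38,0.08],"spin":0}]'; python3 body.py "[0,0,0.037]" 3;python3 arc.py 3.52 5.52 10
```

```text
time_s: 9.65
tcp_pos: [0.6069, 0.2094, 0.1244]
ee_rot: [[0.031, -0.999, 0.004], [-1.0, -0.031, 0.002], [-0.001, -0.004, -1.0]]
wrist_force: [2.5, 1.6, 0.7]
gripper_width: 0.197
9.65 [0.60689515 0.20939091 0.1244255 ] 0.19711140626354784 [ 3.34757183e+01  2.60675437e+01 -2.05042790e+00  5.59336077e-02
 -6.16506347e+01 -3.17002854e+01]
3.72  [0.42,-0.82,0.02]
3.92  [1.00,-1.53,0.03]
4.12  [1.71,-2.12,0.05]
4.32  [2.52,-2.55,0.06]
4.52  [3.40,-2.82,0.08]
4.72  [4.31,-2.90,0.10]
4.92  [5.22,-2.80,0.11]
5.12  [6.10,-2.52,0.13]
5.32  [6.90,-2.08,0.14]
5.52  [7.60,-1.48,0.16]
```

View pics/b_side3.png

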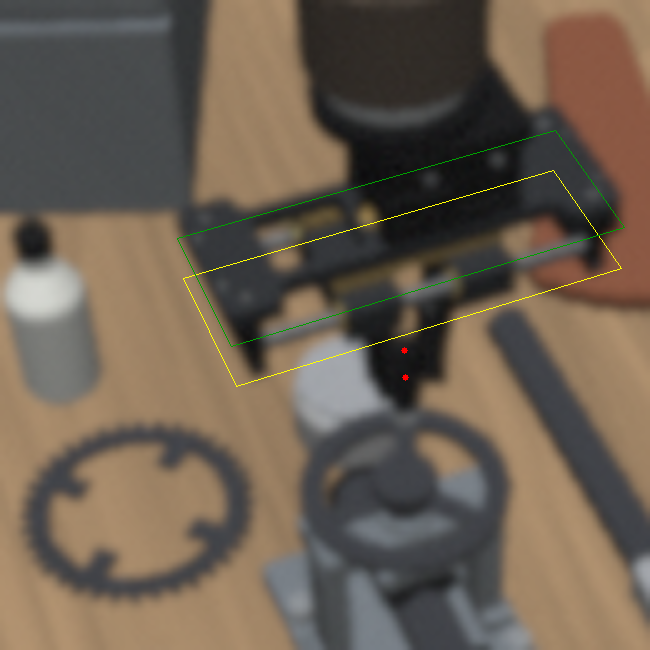

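```bash
python3 -m inch '[{"fingers":1,"delta_pos":[0.42,-0.82,0.02],"spin":0},{"fingers":1,"delta_pos":[1.0,-1.53,0.03],"spin":0},{"fingers":1,"delta_pos":[1.71,-2.12,0.05],"spin":0},{"fingers":1,"delta_pos":[2.52,-2.55,0.06],"spin":0},{"fingers":1,"delta_pos":[3.4,-2.82,0.08],"spin":0},{"fingers":1,"delta_pos":[4.31,-2.9,0.1],"spin":0},{"fingers":1,"delta_pos":[5.22,-2.8,0.11],"spin":0},{"fingers":1,"delta_pos":[6.1,-2.52,0.13],"spin":0},{"fingers":1,"delta_pos":[6.9,-2.08,0.14],"spin":0},{"fingers":1,"delta_pos":[7.6,-1.48,0.16],"spin":0},{"fingers":1,"delta_pos":[7.6,-1.48,0.16],"spin":0}]'; python3 arc.py 5.52 7.92 12
```

```text
time_s: 10.85
tcp_pos: [0.6197, 0.1314, 0.1228]
ee_rot: [[0.031, -1.0, -0.002], [-1.0, -0.031, -0.002], [0.002, 0.002, -1.0]]
wrist_force: [1.8, -2.4, 1.9]
gripper_width: 0.198
5.72  [0.57,0.72,0.02]
5.92  [0.98,1.55,0.03]
6.12  [1.21,2.43,0.05]
6.32  [1.27,3.35,0.06]
6.52  [1.15,4.26,0.08]
6.72  [0.84,5.13,0.10]
6.92  [0.37,5.91,0.11]
7.12  [-0.24,6.60,0.13]
7.32  [-0.98,7.14,0.14]
7.52  [-1.82,7.53,0.16]
7.72  [-2.71,7.74,0.18]
7.92  [-3.63,7.77,0.19]
```

```bash
python3 -m inch '[{"fingers":1,"delta_pos":[0.57,0.72,0.02],"spin":0},{"fingers":1,"delta_pos":[0.98,1.55,0.03],"spin":0},{"fingers":1,"delta_pos":[1.21,2.43,0.05],"spin":0},{"fingers":1,"delta_pos":[1.27,3.35,0.06],"spin":0},{"fingers":1,"delta_pos":[1.15,4.26,0.08],"spin":0},{"fingers":1,"delta_pos":[0.84,5.13,0.1],"spin":0},{"fingers":1,"delta_pos":[0.37,5.91,0.11],"spin":0},{"fingers":1,"delta_pos":[-0.24,6.6,0.13],"spin":0},{"fingers":1,"delta_pos":[-0.98,7.14,0.14],"spin":0},{"fingers":1,"delta_pos":[-1.82,7.53,0.16],"spin":0},{"fingers":1,"delta_pos":[-2.71,7.74,0.18],"spin":0},{"fingers":1,"delta_pos":[-3.63,7.77,0.19],"spin":0},{"fingers":1,"delta_pos":[-3.63,7.77,0.19],"spin":0}]'; python3 arc.py 7.92 9.42 10;  python3 look.py side s8.png 195 110 295 210 6
```

```text
time_s: 12.15
tcp_pos: [0.544, 0.1676, 0.121]
ee_rot: [[0.033, -0.999, 0.004], [-0.999, -0.033, -0.0], [0.0, -0.004, -1.0]]
wrist_force: [8.3, 1.6, -1.7]
gripper_width: 0.198
8.07  [-0.68,-0.10,0.01]
8.22  [-1.34,-0.29,0.02]
8.37  [-1.97,-0.59,0.04]
8.52  [-2.54,-0.97,0.05]
8.67  [-3.05,-1.44,0.06]
8.82  [-3.48,-1.97,0.07]
8.97  [-3.83,-2.57,0.08]
9.12  [-4.08,-3.21,0.10]
9.27  [-4.24,-3.88,0.11]
9.42  [-4.30,-4.57,0.12]
12.2 [0.54404516 0.1676186  0.12096481] [ 7.83657391  1.86703061 -2.07752496] 0.19624952610717286
```

View pics/s8.png

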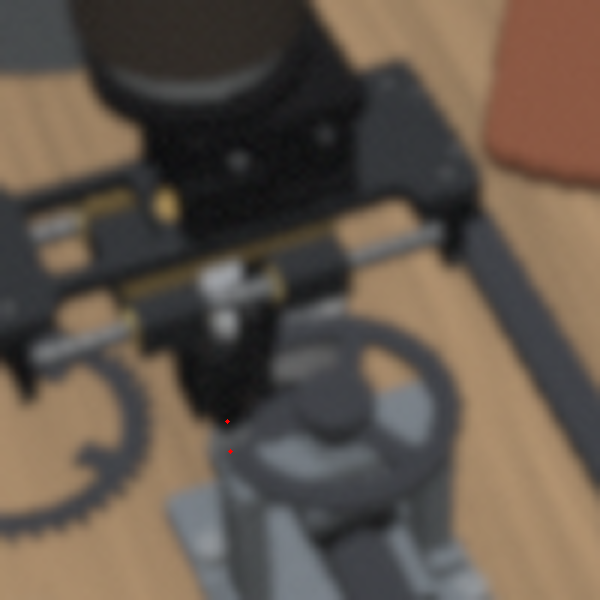

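```bash
python3 -m inch '[{"fingers":1,"delta_pos":[-0.68,-0.1,0.01],"spin":0},{"fingers":1,"delta_pos":[-1.34,-0.29,0.02],"spin":0},{"fingers":1,"delta_pos":[-1.97,-0.59,0.04],"spin":0},{"fingers":1,"delta_pos":[-2.54,-0.97,0.05],"spin":0},{"fingers":1,"delta_pos":[-3.05,-1.44,0.06],"spin":0},{"fingers":1,"delta_pos":[-3.48,-1.97,0.07],"spin":0},{"fingers":1,"delta_pos":[-3.83,-2.57,0.08],"spin":0},{"fingers":1,"delta_pos":[-4.08,-3.21,0.1],"spin":0},{"fingers":1,"delta_pos":[-4.24,-3.88,0.11],"spin":0},{"fingers":1,"delta_pos":[-4.3,-4.37,0.12],"spin":0},{"fingers":1,"delta_pos":[-4.3,-4.37,0.12],"spin":0},{"fingers":1,"delta_pos":[-4.3,-4.37,0.12],"spin":0}]'
```

```text
time_s: 13.4
tcp_pos: [0.583, 0.2118, 0.1199]
ee_rot: [[0.032, -0.999, -0.002], [-0.999, -0.032, -0.0], [0.0, 0.002, -1.0]]
wrist_force: [-2.4, 3.6, 5.2]
gripper_width: 0.199
```

```bash
python3 -m inch '[{"fingers":1,"delta_pos":[0,-0.2,0],"spin":0},{"fingers":1,"delta_pos":[0,-0.4,0],"spin":0},{"fingers":1,"delta_pos":[0,-0.4,0],"spin":0}]';python3 -m inch '[{"fingers":1,"delta_pos":[0,-0.2,0],"spin":0},{"fingers":1,"delta_pos":[0,-0.4,0],"spin":0},{"fingers":1,"delta_pos":[0,-0.4,0],"spin":0}]'
```

```text
time_s: 13.7
tcp_pos: [0.5871, 0.2123, 0.1199]
ee_rot: [[0.032, -0.999, -0.002], [-0.999, -0.032, 0.0], [-0.0, 0.002, -1.0]]
wrist_force: [-2.2, 3.5, 4.3]
gripper_width: 0.2
time_s: 14.0
tcp_pos: [0.5888, 0.2123, 0.1197]
ee_rot: [[0.032, -0.999, -0.007], [-0.999, -0.032, -0.0], [0.0, 0.007, -1.0]]
wrist_force: [-8.1, 4.6, 9.2]
gripper_width: 0.199
```

```bash
python3 -m inch '[{"fingers":1,"delta_pos":[0,-0.2,0],"spin":0},{"fingers":1,"delta_pos":[0,-0.4,0],"spin":0},{"fingers":1,"delta_pos":[0,-0.4,0],"spin":0}]';python3 -m inch '[{"fingers":1,"delta_pos":[0,-0.3,0],"spin":0},{"fingers":1,"delta_pos":[0,-0.6,0],"spin":0},{"fingers":1,"delta_pos":[0,-0.6,0],"spin":0}]'
```

```text
time_s: 14.3
tcp_pos: [0.5892, 0.2122, 0.1196]
ee_rot: [[0.032, -0.999, -0.014], [-0.999, -0.032, -0.002], [0.002, 0.014, -1.0]]
wrist_force: [-17.5, 6.2, 13.0]
gripper_width: 0.196
time_s: 14.6
tcp_pos: [0.5898, 0.2121, 0.1194]
ee_rot: [[0.032, -0.999, -0.025], [-0.999, -0.032, -0.004], [0.003, 0.025, -1.0]]
wrist_force: [-30.4, 9.4, 20.5]
gripper_width: 0.199
```

```bash
python3 -m inch '[{"fingers":1,"delta_pos":[0,0.5,0],"spin":0},{"fingers":1,"delta_pos":[0,1.0,0],"spin":0},{"fingers":1,"delta_pos":[0,1.0,0],"spin":0},{"fingers":4.5,"delta_pos":[0,1.0,0],"spin":0},{"fingers":5,"delta_pos":[0,1.0,0],"spin":0},{"fingers":5,"delta_pos":[0,1.0,0],"spin":0},{"fingers":5,"delta_pos":[0,1.0,0],"spin":0},{"fingers":5,"delta_pos":[0,1.0,0],"spin":0},{"fingers":5,"delta_pos":[0,1.0,-2],"spin":0},{"fingers":5,"delta_pos":[0,1.0,-5],"spin":0},{"fingers":5,"delta_pos":[0,1.0,-9],"spin":0},{"fingers":5,"delta_pos":[0,1.0,-9],"spin":0},{"fingers":5,"delta_pos":[0,1.0,-9],"spin":0}]'
python3 - <<'E'
from h import *
import cv2
im=capture("side");cv2.imwrite("pics/s9.png",cv2.resize(im[90:270,170:320],None,fx=4,fy=4,interpolation=cv2.INTER_CUBIC)[:600,:,::-1])
im=capture("top");cv2.imwrite("pics/t9.png",cv2.resize(im[130:250,150:310],None,fx=5,fy=5,interpolation=cv2.INTER_CUBIC)[:,:,::-1])
s=sense();print(s["tcp_pos"],s["time_s"])
E
```

```text
time_s: 15.9
tcp_pos: [0.5932, 0.2119, 0.2105]
ee_rot: [[0.031, -1.0, 0.002], [-1.0, -0.031, 0.002], [-0.002, -0.002, -1.0]]
wrist_force: [0.5, 0.1, -0.8]
gripper_width: 0.58
[0.59210974 0.21138349 0.20820718] 16.0
```

View pics/s9.png

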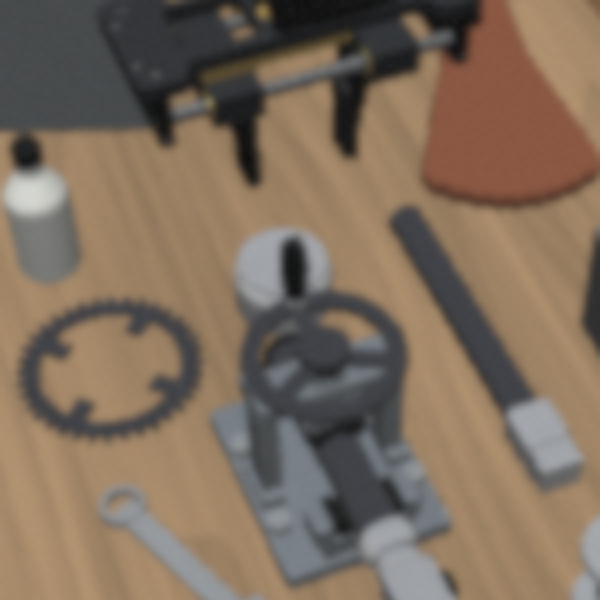

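View pics/t9.png

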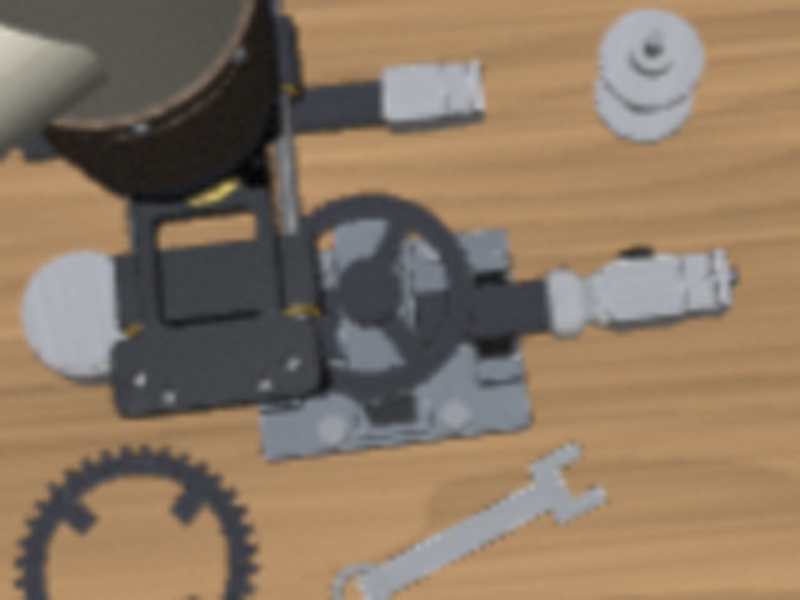

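Run:
```python
from fit import *
for q in (9.2,9.42,9.6):
    p2=p.copy();p2[3]=q; print(q,(proj("side",wheel(p2,.046,.034))+p[8:10]-[170,90])*4)
print("head top", atz("top",(277.6,188)-p[6:8],.072), "side",atz("side",(274.6,237.9)-p[8:10],.072))
# button cap in top crop (636,250): pixel
print("button", atz("top",np.array((636/5+150,250/5+130))-p[6:8],.055))
for n in("top","side"):
    im=capture(n)
    for t in("head_grip","button_face"):
        print(n,t,[(np.round(np.array(d["location"])*[512,384],1),round(d["conf"],2)) for d in spot_point(n,t)[:2]])
    print(spot_in(n,"head_grip")[:1])
```

```text
9.2 [280.7411 274.5437]
9.42 [295.2629 268.8012]
9.6 [308.1158 265.8983]
head top [0.5923 0.0268 0.072 ] side [0.5923 0.0195 0.072 ]
button [0.6186 0.0239 0.055 ]
top head_grip [(array([277.5, 186.6]), 0.96)]
top button_face [(array([171.6, 196.3]), 0.7)]
[{'extent': [0.5199, 0.4753, 0.5787, 0.5107], 'conf': 0.96}]
side head_grip [(array([269.9, 242.3]), 0.89)]
side button_face []
[{'extent': [0.5117, 0.5789, 0.5609, 0.6734], 'conf': 0.61}]
```

Run:
```python
from h import *
np.set_printoptions(precision=4,suppress=True)
u=(652/5+150,50/5+130);print("hub top",atz("top",u,.091))
u=(648/5+150,95/5+130);print("hub base",atz("top",u,.01))
t=np.array([.5921,.2114,.2082]);R=sense()["ee_rot"]
for c in(.025,.03,.035,.04): print(c,[proj("side",t+[0,0,c]+R@np.array([.0095,k*.0327,0])) for k in(-1,0,1)])
print("obs",(253/4+170,182/4+90),(347/4+170,152/4+90))
```

```text
hub top [0.718  0.0077 0.091 ]
hub base [0.7214 0.0033 0.01  ]
0.025 [array([258.8628, 133.8762]), array([245.8322, 137.7406]), array([232.5916, 141.6674])]
0.03 [array([258.8558, 132.2849]), array([245.7699, 136.153 ]), array([232.472 , 140.0837])]
0.035 [array([258.8489, 130.6801]), array([245.707 , 134.5518]), array([232.3514, 138.4864])]
0.04 [array([258.8418, 129.0617]), array([245.6436, 132.9368]), array([232.2298, 136.8753])]
obs (233.25, 135.5) (256.75, 128.0)
```

```bash
python3 -m inch '[{"fingers":6,"delta_pos":[4,0.1,0],"spin":0},{"fingers":6,"delta_pos":[8,0.2,0],"spin":0},{"fingers":6,"delta_pos":[12,0.3,0],"spin":0},{"fingers":6,"delta_pos":[16,0.35,0],"spin":0},{"fingers":6,"delta_pos":[18.5,0.35,0],"spin":0},{"fingers":6,"delta_pos":[18.5,0.35,0],"spin":0},{"fingers":6,"delta_pos":[18.5,0.35,4],"spin":0},{"fingers":6,"delta_pos":[18.5,0.35,8],"spin":0},{"fingers":6,"delta_pos":[18.5,0.35,11],"spin":0},{"fingers":6,"delta_pos":[18.5,0.35,13],"spin":0},{"fingers":6,"delta_pos":[18.5,0.35,14],"spin":0},{"fingers":6,"delta_pos":[18.5,0.35,14],"spin":0},{"fingers":6,"delta_pos":[18.5,0.35,14],"spin":0}]'
python3 - <<'E'
from h import *
import cv2
s=sense();t=s["tcp_pos"];R=s["ee_rot"]
for n,(a,b,c,d,f) in {"side":(200,150,320,270,5),"top":(200,120,320,240,5)}.items():
    im=capture(n);im=cv2.resize(im[b:d,a:c],None,fx=f,fy=f,interpolation=cv2.INTER_CUBIC)[:,:,::-1].copy()
    for k in(-1,0,1):
        for x in(-.0095,.0095):
            u=(proj(n,t+[0,0,.037]+R@np.array([x,k*.030,0]))-[a,b])*f;cv2.circle(im,(int(u[0]),int(u[1])),2,(0,0,255),-1)
    cv2.imwrite(f"pics/h1{n}.png",im)
print(sense()["tcp_pos"],s["joints"])
E
```

```text
time_s: 17.7
tcp_pos: [0.5962, 0.0273, 0.0706]
ee_rot: [[0.033, -0.999, 0.002], [-0.999, -0.033, 0.0], [-0.0, -0.002, -1.0]]
wrist_force: [-0.2, -0.7, -0.2]
gripper_width: 0.688
[0.59642334 0.02725755 0.07112299] [ 1.81650983e+01  2.51003713e+01 -1.23883764e+01  3.23119605e-02
 -5.24061085e+01 -1.63165266e+01]
```

View pics/h1side.png

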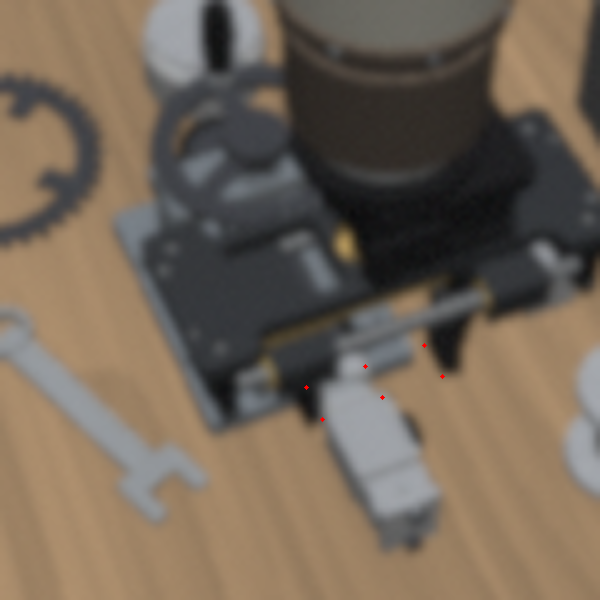

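View pics/h1top.png

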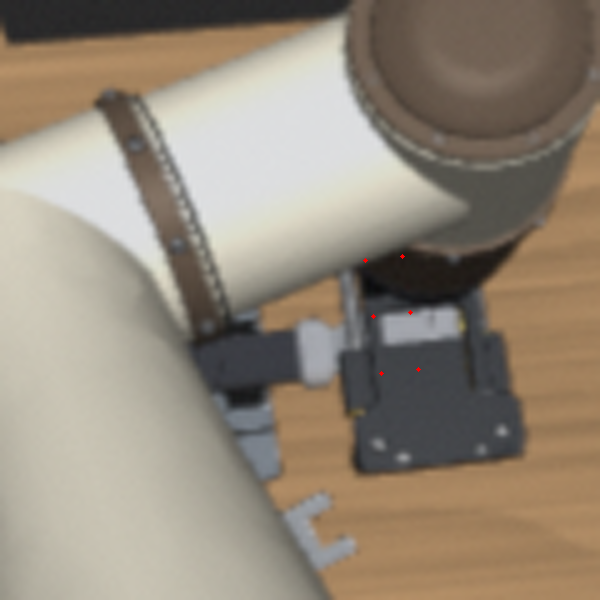

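Run:
```python
from h import *
for y in (.020,.023,.026,.029,.032):
    print(y,(proj("side",[.593+.022,y,.060])+[0.2,.0]-[200,150])*5, "end",(proj("side",[.593+.0016,y-.052,.06])-[200,150])*5,"top btn",(proj("top",[.593+.022,y,.06])-[150,130])*5)
```

```text
0.02 [414.54299009 437.14281558] end [417.4166846  540.25361068] top btn [645.29542484 251.59161788]
0.023 [412.06939017 432.17382294] end [414.84252962 534.90061764] top btn [639.77706567 252.07206827]
0.026 [409.60487601 427.22308187] end [412.27818515 529.56802571] top btn [634.25796386 252.55258333]
0.029 [407.14939763 422.29049197] end [409.72359522 524.25571849] top btn [628.73811925 253.03316305]
0.032 [404.70290544 417.37595361] end [407.17870428 518.96358045] top btn [623.21753169 253.51380746]
```

```bash
python3 -m inch '[{"fingers":6,"delta_pos":[0.25,0.2,0],"spin":0},{"fingers":6,"delta_pos":[0.25,0.2,0],"spin":0},{"fingers":6,"delta_pos":[0.25,0.2,1.5],"spin":0},{"fingers":6,"delta_pos":[0.25,0.2,3],"spin":0},{"fingers":6,"delta_pos":[0.25,0.2,4],"spin":0},{"fingers":6,"delta_pos":[0.25,0.2,4.5],"spin":0},{"fingers":6,"delta_pos":[0.25,0.2,4.5],"spin":0},{"fingers":6,"delta_pos":[0.25,0.2,4.5],"spin":0}]';  python3 look.py side h2.png 200 150 320 270 5
```

```text
time_s: 18.6
tcp_pos: [0.5938, 0.0242, 0.025]
ee_rot: [[0.032, -0.999, 0.001], [-0.999, -0.032, 0.0], [-0.0, -0.001, -1.0]]
wrist_force: [0.1, 0.1, 0.4]
gripper_width: 0.691
18.65 [0.59390657 0.02431515 0.02520327] [-0.33857214  0.25972901  0.02182992] 0.6893930371908567
```

View pics/h2.png

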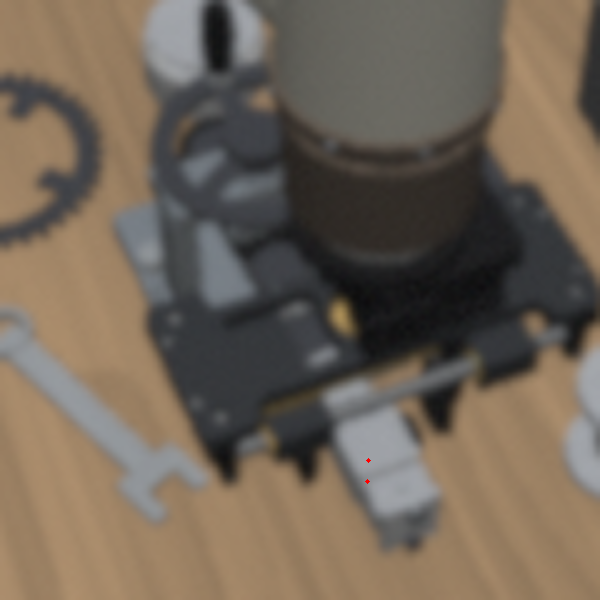

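```bash
python3 -m inch '[{"fingers":6,"delta_pos":[0,0,0.8],"spin":0},{"fingers":6,"delta_pos":[0,0,1.5],"spin":0},{"fingers":6,"delta_pos":[0,0,2],"spin":0},{"fingers":6,"delta_pos":[0,0,2.3],"spin":0},{"fingers":6,"delta_pos":[0,0,2.3],"spin":0},{"fingers":6,"delta_pos":[0,0,2.3],"spin":0}]';  python3 look.py side h3.png 200 150 320 270 5; python3 look.py top h3t.png 200 120 320 240 5
```

```text
time_s: 19.25
tcp_pos: [0.5934, 0.0242, 0.0015]
ee_rot: [[0.032, -0.999, -0.0], [-0.999, -0.032, -0.0], [0.0, 0.0, -1.0]]
wrist_force: [-0.6, 0.6, 0.6]
gripper_width: 0.688
19.3 [0.59353199 0.02422408 0.00169693] [-0.42506735 -0.60046848  0.28323272] 0.6900880174950627
19.35 [0.59359605 0.02428367 0.00181376] [ 0.01756544  0.78924179 -0.24312102] 0.6880409831526431
```

View pics/h3.png

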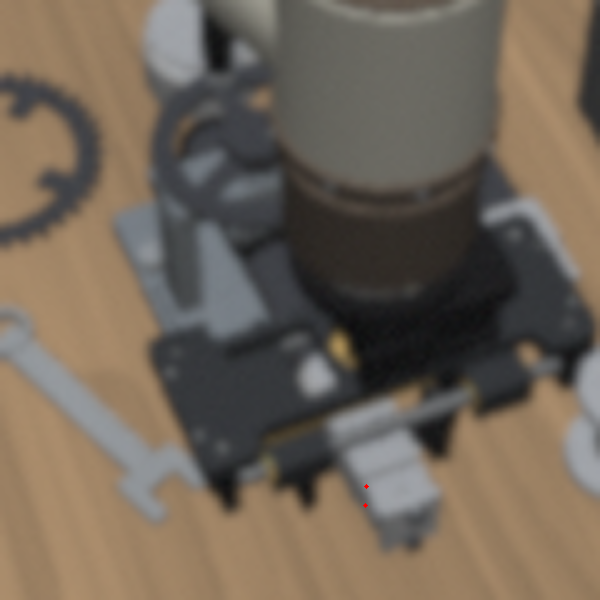

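View pics/h3t.png

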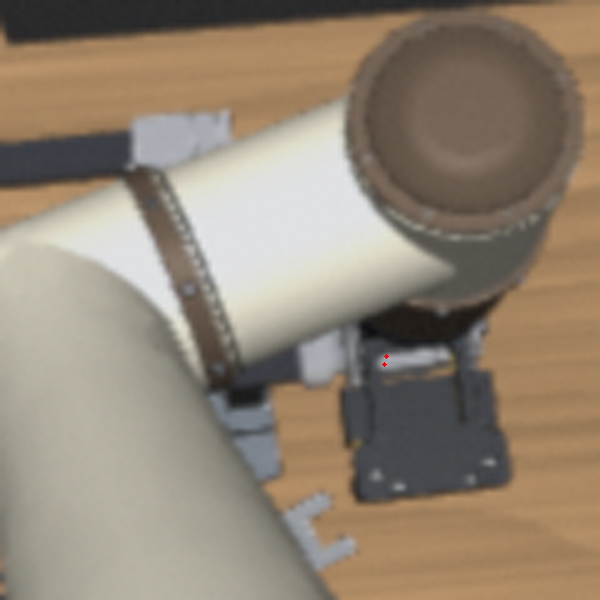

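```bash
python3 -m inch '[{"fingers":3,"delta_pos":[0,0,0],"spin":0},{"fingers":3,"delta_pos":[0,0,0],"spin":0},{"fingers":3,"delta_pos":[0,0,0],"spin":0},{"fingers":3,"delta_pos":[0,0,0],"spin":0},{"fingers":3,"delta_pos":[0,0,0],"spin":0},{"fingers":3,"delta_pos":[0,0,0],"spin":0}]';  python3 look.py side h4.png 200 150 320 270 5
```

```text
time_s: 19.95
tcp_pos: [0.5958, 0.0243, 0.0021]
ee_rot: [[0.031, -1.0, 0.005], [-1.0, -0.031, 0.001], [-0.001, -0.005, -1.0]]
wrist_force: [5.0, -1.3, -2.5]
gripper_width: 0.392
20.0 [0.59580576 0.02428722 0.00209524] [ 5.80423811 -0.99218961 -2.97533729] 0.3916724960263024
```

View pics/h4.png

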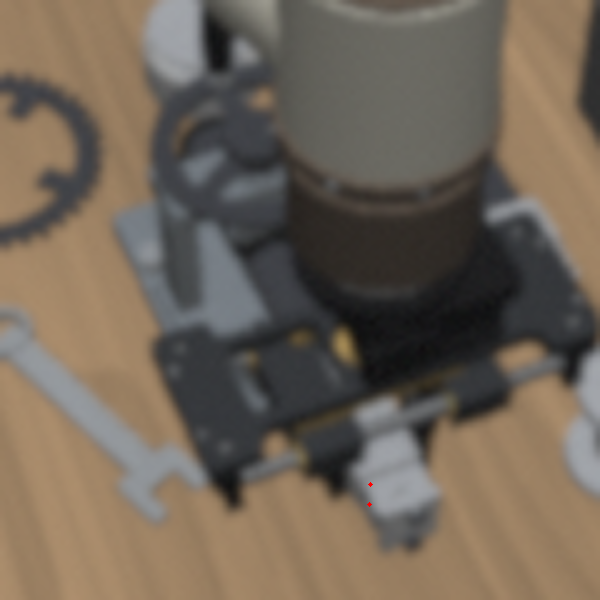

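```bash
python3 -m inch '[{"fingers":3,"delta_pos":[0.2,0,0],"spin":0},{"fingers":3,"delta_pos":[0.4,0,0],"spin":0},{"fingers":3,"delta_pos":[0.4,0,0],"spin":0}]'
```

```text
time_s: 20.3
tcp_pos: [0.596, 0.0216, 0.0021]
ee_rot: [[0.031, -1.0, 0.005], [-1.0, -0.031, 0.002], [-0.002, -0.005, -1.0]]
wrist_force: [3.6, 3.6, -2.6]
gripper_width: 0.391
```

```bash
python3 -m inch '[{"fingers":3,"delta_pos":[0.2,0,0],"spin":0},{"fingers":3,"delta_pos":[0.4,0,0],"spin":0},{"fingers":3,"delta_pos":[0.4,0,0],"spin":0}]'
```

```text
time_s: 20.6
tcp_pos: [0.5961, 0.0177, 0.0021]
ee_rot: [[0.031, -1.0, 0.005], [-1.0, -0.031, 0.002], [-0.002, -0.005, -1.0]]
wrist_force: [3.8, 3.4, -2.0]
gripper_width: 0.393
```

```bash
python3 -m inch '[{"fingers":3,"delta_pos":[0.4,0,0],"spin":0},{"fingers":3,"delta_pos":[0.8,0,0],"spin":0},{"fingers":3,"delta_pos":[1.2,0,0],"spin":0},{"fingers":3,"delta_pos":[1.6,0,0],"spin":0},{"fingers":3,"delta_pos":[2,0,0],"spin":0},{"fingers":3,"delta_pos":[2.4,0,0],"spin":0},{"fingers":3,"delta_pos":[2.4,0,0],"spin":0}]';  python3 look.py side h5.png 200 150 320 270 5;python3 look.py top h5t.png 200 120 320 240 5
```

```text
time_s: 21.3
tcp_pos: [0.597, -0.0064, 0.0021]
ee_rot: [[0.031, -1.0, 0.006], [-1.0, -0.031, 0.002], [-0.002, -0.006, -1.0]]
wrist_force: [3.9, 3.7, -2.2]
gripper_width: 0.389
21.35 [ 0.59701146 -0.00637677  0.00214001] [ 3.78958748  3.81380091 -2.68972027] 0.3905265621118629
21.4 [ 0.59701603 -0.00636145  0.0021244 ] [ 4.93575911  2.9414446  -1.50091204] 0.3882770102831795
```

View pics/h5.png

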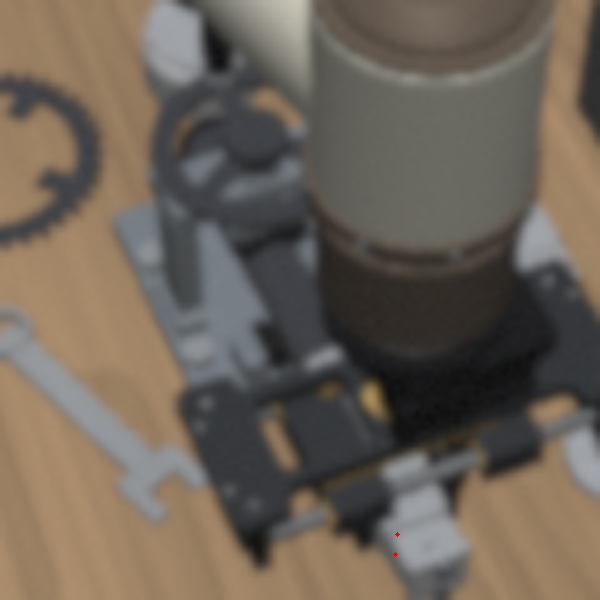

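View pics/h5t.png

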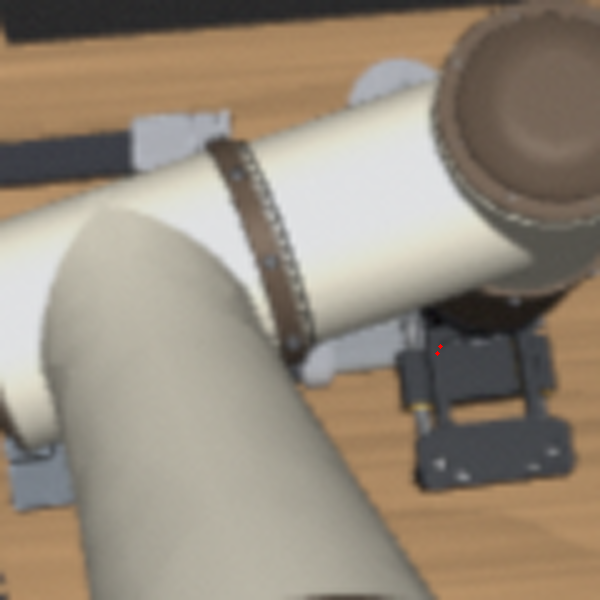

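```bash
python3 -m inch '[{"fingers":3,"delta_pos":[0.5,0,0],"spin":0},{"fingers":3,"delta_pos":[1.0,0,0],"spin":0},{"fingers":3,"delta_pos":[1.5,0,0],"spin":0},{"fingers":3,"delta_pos":[2,0,0],"spin":0},{"fingers":3,"delta_pos":[2.5,0,0],"spin":0},{"fingers":3,"delta_pos":[3,0,0],"spin":0},{"fingers":3,"delta_pos":[3.5,0,0],"spin":0},{"fingers":3,"delta_pos":[4,0,0],"spin":0},{"fingers":3,"delta_pos":[4.5,0,0],"spin":0},{"fingers":3,"delta_pos":[5,0,0],"spin":0},{"fingers":3,"delta_pos":[5.5,0,0],"spin":0},{"fingers":3,"delta_pos":[6,0,0],"spin":0},{"fingers":3,"delta_pos":[6,0,0],"spin":0}]';python3 -m inch '[{"fingers":3,"delta_pos":[0.3,0,0],"spin":0},{"fingers":3,"delta_pos":[0.6,0,0],"spin":0},{"fingers":3,"delta_pos":[0.6,0,0],"spin":0}]'
```

```text
time_s: 22.7
tcp_pos: [0.5992, -0.066, 0.0022]
ee_rot: [[0.031, -1.0, 0.006], [-1.0, -0.031, 0.002], [-0.002, -0.006, -1.0]]
wrist_force: [4.5, 5.2, -0.6]
gripper_width: 0.393
time_s: 23.0
tcp_pos: [0.5994, -0.0716, 0.0022]
ee_rot: [[0.031, -0.999, 0.006], [-1.0, -0.031, 0.003], [-0.002, -0.006, -1.0]]
wrist_force: [3.0, 6.3, -1.6]
gripper_width: 0.394
```

```bash
python3 -m inch '[{"fingers":3,"delta_pos":[0.2,0,0],"spin":0},{"fingers":3,"delta_pos":[0.4,0,0],"spin":0},{"fingers":3,"delta_pos":[0.4,0,0],"spin":0}]';python3 -m inch '[{"fingers":3,"delta_pos":[0.2,0,0],"spin":0},{"fingers":3,"delta_pos":[0.4,0,0],"spin":0},{"fingers":3,"delta_pos":[0.4,0,0],"spin":0}]'
```

```text
time_s: 23.3
tcp_pos: [0.5995, -0.0754, 0.0022]
ee_rot: [[0.031, -0.999, 0.006], [-1.0, -0.031, 0.003], [-0.003, -0.006, -1.0]]
wrist_force: [4.3, 7.3, -1.5]
gripper_width: 0.392
time_s: 23.6
tcp_pos: [0.5995, -0.0761, 0.002]
ee_rot: [[0.032, -0.999, 0.006], [-0.999, -0.032, 0.006], [-0.006, -0.007, -1.0]]
wrist_force: [2.8, 19.2, 0.6]
gripper_width: 0.389
```

```bash
python3 -m inch '[{"fingers":3,"delta_pos":[-0.15,0,0],"spin":0},{"fingers":3,"delta_pos":[-0.15,0,0],"spin":0},{"fingers":3,"delta_pos":[-0.15,0,0],"spin":0},{"fingers":3,"delta_pos":[-0.15,0,0],"spin":0}]';  python3 look.py side h6.png 170 140 330 290 4;python3 look.py top h6t.png 190 130 350 250 5
```

```text
time_s: 24.0
tcp_pos: [0.5995, -0.076, 0.0021]
ee_rot: [[0.033, -0.999, 0.006], [-0.999, -0.032, 0.004], [-0.004, -0.006, -1.0]]
wrist_force: [3.6, 14.2, -0.2]
gripper_width: 0.391
24.05 [ 0.59949934 -0.07600209  0.00210014] [ 3.64078898 13.95634163 -0.71107931] 0.3885372800443483
24.1 [ 0.59945815 -0.0759792   0.00206269] [ 3.15039443 13.5155312  -0.50173324] 0.3887565470077471
```

View pics/h6.png

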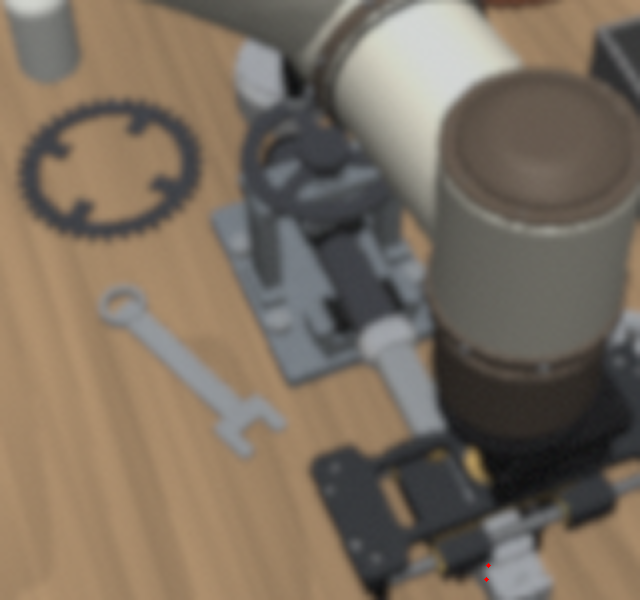

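View pics/h6t.png

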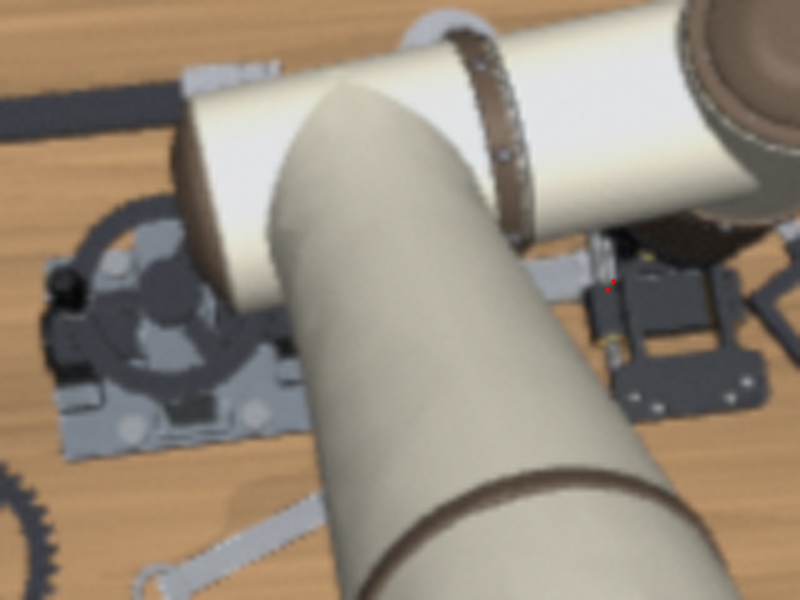

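```bash
python3 -c "
from station import *
print(finish_job())"
```

```text
the job is handed in; nothing more can be done
None
```

The vise is wound tight and the post is at full extension. I handed the job in with the fingers still holding the head and the button squeezed. About 24 of the 69 s were used.

- **Vise:** I led the crank about 1.1 turns clockwise until it came up solid, with about 30 N at the handle and no further travel. The side picture then put the handle at about 9.4 rad, against a stop of 9.42.
- **Post:** The head slid with about 3.5 to 7 N, passed the 50 mm stop without catching, and came up solid after about 100 mm. The last reading was about 14 N outward pull, with the grip still closed.
- **Tube and other things:** In the side picture the collar at the end of the lower tube is at the same pixel as before the pull, so the post was not dragged. I saw none of the other things moved, but I did not check each one.

Two checks disagreed:
- **Height:** The pictures showed the gripper about 37 mm higher than its reported height. My first try at the crank handle closed on nothing, which bore this out. I used that offset for both grasps.
- **Grip width:** The fingers read about 34 mm on the head, where 36 mm is expected with the button in. The button could not be seen under the finger. That it was in is inferred from the head sliding freely past the middle stop.

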